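Hang the forming frame on the fold-out hook

ROBOT

A 6-joint arm with a two-finger parallel gripper is mounted at the origin on the work surface. World frame = base frame: x ahead of the robot, y to its left, z up, the work surface at z = 0. Lengths are in mm, angles in rad, forces in N, time in s.
With the tool pointing down it reaches from about 350 to 875 mm from the base axis. Payload 4.2 kg.
Tool frame: the origin (TCP) lies midway between the tips of the shut fingers; the grasp point (between the pads) lies 19 mm behind it; z points along the fingers, y is the line along which they close (so a half turn about z gives the same grasp; the last joint's range is limited). The gripper opens to 85 mm and grips with 20 to 120 N. Pads are 22 mm wide; open, the fingers measure 114 mm over their backs; the gripper's body (76 mm by 85 mm) begins 54 mm behind the grasp point. The pads swing forward as they close: fully open they stand 13 mm farther back than shut.
Start: joints at [1.546, 0.385, 0.008, 0, -1.194, -0.259], TCP at [174.971, 599.987, 207.612] pointing down, gripper open.
Joint ranges: [-3.14, 3.14], [-1.21, 2.06], [-1.07, 1.41], [-3.16, 2.05], [-2.99, -0.16], [-3.1, 3.1]. Speed limits (rad/s): [2.79, 2.79, 3.14, 3.14, 3.14, 3.14].

INTERFACE

Orientations are given as a unit quaternion [x, y, z, w].
In Python, from bench import arm, eyes, nets gives the robot as it stands.
- The arm moves only by the tool apply_moves, never from a script. Its arguments are lists of equal length, an entry for each row: "delta_rot": the turn, a rotation vector about the tool's x, y, z as a fraction of full scale, a list of three; "xyz": the shift along the tool's x, y, z as a fraction of full scale, a list of three; "hand": the gripper command: -1 is fully open, 1 is shut, values between are in proportion. In form: {"delta_rot": [[ax, ay, az], ...], "xyz": [[dx, dy, dz], ...], "hand": [hand, ...]}. A call has 1 to 20 rows; each row shifts and turns the commanded pose from where the row before left it, along the tool's axes as they then stand; what a row does not reach is not made up. Full scale, the value 1, is 0.025 m for a shift and 6 degrees for a turn. A row lasts 1/12 s, in which the tool goes at most 41.7 mm and 7.16 degrees, less where a joint would pass 70% of its speed; a pose out of reach is approached as far as the arm can. A call with a number of a shift or a turn outside -1 to 1 is refused whole. A call with a gripper value outside its range is refused whole. The fingers move at their own pace and stop on an object; the grip force is fixed at half the most. Time passes only in rows, so rows that do not move let the fingers close. It gives the time, the measured TCP pose, the force, the opening and the grip force at its end, in the units of the state.
- arm.read_state(): the state, without advancing time (a new reading comes with each control period).
- eyes.get_image(name): name is "scene" or "top" or "wrist"; returns a dict with "frame" (480x640x3 uint8, red, green, blue), "range_z" (480x640 float32, mm along the optical axis (not along the pixel's ray), 0 where there is no reading), "camera_matrix" (3x3 intrinsics, pixels), "R" (3x3) and "t" (3): a world point X has camera coordinates R X + t; the wrist camera has in their place "hand_eye" (4x4, takes a point from camera to tool coordinates, whose origin is the TCP and whose axes are the flange's). Camera axes: x right, y down, z forward; pixel columns grow to the right and rows downward; lengths in mm; the calibration is good to about 2 mm. The wrist camera is an equidistant fisheye: a pixel r from the principal point sees the ray r / f radians off the axis. A picture is of the moment at which its call begins: read the wrist's pose just before it.
- arm.job_done(): hands the job in; it is judged then, once.
Trained networks look in a picture, given as the dict that the camera call returned (one of the last four; its "shot" number tells which), for a name from the list of things; names that differ only in an ending like _2 or _b are one class to them, and where a whole thing is asked for, a point or a joint stands for the part that bears it (a point fixed in the world has none). Each returns a list of dicts, best first, with "score" (0 to 1); they miss things now and then, are a little off and sometimes report something else, mostly with a low value. They report only what shows in the picture. A call takes as long as a camera call. They do not tell look-alikes from the thing itself.
- nets.look_for(name, picture): "bbox" ([left, top, right, bottom] in pixels, round what is visible of it).
- nets.masks_of(name, picture): "region" (480x640 bool, what is visible of it) and "bbox" ([left, top, right, bottom] in pixels, round what is visible of it).
The state is a dict: "clock": time; "joints": joint angles; "joint_vel": joint speeds; "joint_efforts": joint torques, N m; "position": TCP position; "ee_rot": TCP orientation; "contact_force": force on the tool from outside, world axes, zero at the start; "wrist_torque": the same for the moment, N m; "gripper_width": finger opening in mm; "grasp_force": force on a finger pad.
Only numpy, scipy, OpenCV 4.12 (cv2) and the standard library are available. Lean on these libraries where they do the work, as an engineer would, in place of code of your own. Each camera call takes 0.05 s, during which the arm holds its last target. There are 200 camera calls.

TASK

On the leather bench, swing the folded steel hook on the plywood side panel all the way out until it stands square to the panel. Then take the plywood forming frame (the board with the open window) from its stand and hang it by its window on the hook, between the upturned end and the panel, and let go. Leave the other board, which has no window, standing where it is.

Things in the scene. Friction and masses are not known exactly. Their poses are not given: they have to be found in the camera images.
- hook (a joint): Steel folding hook on a fixed plywood panel (280 long, 190 mm high): 0 folded flat along the panel, 1.571 (stop) square out from it; starts at 0 to 0.25. Hinge axis vertical, 35 mm off the panel's face; growing values turn it clockwise seen from above. Slightly stiff (about 1 N at the post), stays where left.
- hook_post (a point): Centre of the hook's upturned end, an upright round post 14 mm thick, where to grip it: 182.5 mm above the bench; the post's top is at 200 mm. The level round bar under it, 10 mm thick, has its top at 165 mm: keep fingertips above that. x runs along the bar from hinge to post, z up; the hinge axis lies 115 mm along -x.
- frame_mid (a point): Middle of the loose plywood frame, 12 thick (x) x 100 wide (y) x 155 mm high (z), 0.1 kg, upright in a 28 mm high stand (slot 20 deep). Its window, 60 wide, mid-width, reaches from 47.5 mm below this point to 29.5 above; upper corners cut at 45 degrees, 18 mm. Grip it across the thickness on the 48 mm of solid wood above the window. Both faces alike.
- board: The other board, to be left alone: same outline (12 x 100 x 155 mm), no window, with a raised wooden block on one face; it stands in the other stand. Origin at the centre of its underside; x is its thickness, z up.
Things that resemble listed ones, but are neither listed nor needed, are in the scene too. What is shaped like the part that bears frame_mid but blue or green is not meant.

How it is judged:
By the outcome, as a careful person would: the job done as asked, in the order asked, and still so for the second after the job is handed in, with the robot touching nothing.
It also fails if it takes over 67 s, if anything falls off the work surface, if the arm or the gripper's body presses on something with over 40 N, if the wrist force passes 120 N, or if a joint passes its speed limit or range.

## Working session

There is one attempt and no reset: what is moved stays moved. The work goes in short steps, Python scripts to look and compute and a tool call to move; the robot and the scene stay as the last step left them, time stands still between calls to the robot, and variables do not carry over. Pictures are saved under pics/ and viewed, at most 10 in all, crops included, and the job is handed in when it is done.

Besides the shell and the picture viewer there is one more tool, called after ">>>" as name(argument=value, ...) on one line, values as JSON. apply_moves: Moves the arm, as the interface text tells. Its arguments: {"type":"object","properties":{"delta_rot":{"type":"array"},"xyz":{"type":"array"},"hand":{"type":"array"}},"required":["delta_rot","xyz","hand"]}

```bash
mkdir -p pics
cat > h.py <<'E'
import numpy as np, cv2
from bench import arm, eyes, nets
from scipy.spatial.transform import Rotation as Ro
def cloud(p):
    K=p["camera_matrix"];z=p["range_z"].astype(float);v,u=np.mgrid[:480,:640]
    c=np.stack([(u-K[0,2])/K[0,0]*z,(v-K[1,2])/K[1,1]*z,z],-1)
    w=(c-p["t"])@p["R"]; w[z<=0]=np.nan
    return w
def save(n,im): cv2.imwrite("pics/"+n,im[...,::-1])
E
python3 - <<'E'
from h import *
s=arm.read_state();print(s["position"],s["ee_rot"],Ro.from_quat(s["ee_rot"]).as_matrix().round(3))
ims=[]
for n in("scene","top"):
    p=eyes.get_image(n);w=cloud(p);np.savez(n+".npz",w=w,f=p["frame"],K=p["camera_matrix"],R=p["R"],t=p["t"])
    save(n+"0.png",p["frame"])
    for k in("hook","hook_post","frame_mid","board"):
        for d in nets.masks_of(k,p):
            q=w[d["region"]];q=q[~np.isnan(q[:,0])]
            print(n,k,round(d["score"],2),np.round(d["bbox"]),np.round(np.percentile(q,[2,50,98],axis=0)).tolist() if len(q) else None)
E
```

```text
[174.81414809 599.40060176 206.52756752] [ 9.89935236e-01 -1.41517059e-01 -1.13007387e-04  1.06706810e-03] [[ 0.96  -0.28  -0.001]
 [-0.28  -0.96  -0.002]
 [ 0.     0.002 -1.   ]]
scene hook_post 0.52 [490. 242. 509. 291.] [[249.0, 248.0, -1.0], [495.0, 302.0, 165.0], [569.0, 332.0, 200.0]]
scene frame_mid 0.93 [279. 190. 313. 250.] [[424.0, -244.0, 11.0], [479.0, -221.0, 111.0], [517.0, -199.0, 156.0]]
scene frame_mid 0.93 [208. 238. 258. 303.] [[705.0, -304.0, 2.0], [719.0, -249.0, 95.0], [723.0, -203.0, 156.0]]
scene frame_mid 0.92 [222. 208. 260. 259.] [[588.0, -360.0, 32.0], [599.0, -305.0, 121.0], [604.0, -261.0, 164.0]]
scene frame_mid 0.57 [241. 169. 259. 239.] [[398.0, -427.0, 0.0], [470.0, -374.0, 119.0], [518.0, -352.0, 157.0]]
scene frame_mid 0.56 [200. 158. 239. 207.] [[411.0, -554.0, 6.0], [424.0, -503.0, 100.0], [430.0, -454.0, 156.0]]
scene board 0.79 [290. 227. 333. 290.] [[593.0, -158.0, 27.0], [603.0, -106.0, 102.0], [607.0, -60.0, 164.0]]
top hook 0.93 [104. 236. 141. 304.] [[446.0, 272.0, 34.0], [515.0, 304.0, 164.0], [563.0, 363.0, 200.0]]
top hook 0.34 [313. 22
[... 275 characters left out ...]
 117.0], [508.0, -356.0, 156.0]]
top frame_mid 0.79 [395. 225. 464. 247.] [[583.0, -365.0, 5.0], [587.0, -316.0, 124.0], [602.0, -265.0, 164.0]]
top frame_mid 0.75 [488. 312. 569. 323.] [[409.0, -555.0, 4.0], [416.0, -483.0, 153.0], [423.0, -458.0, 157.0]]
top frame_mid 0.69 [374. 269. 404. 319.] [[419.0, -245.0, -0.0], [465.0, -223.0, 141.0], [512.0, -203.0, 157.0]]
top frame_mid 0.68 [371. 163. 432. 195.] [[703.0, -305.0, -0.0], [707.0, -256.0, 110.0], [721.0, -207.0, 156.0]]
top frame_mid 0.2 [100. 238. 136. 303.] [[447.0, 272.0, 153.0], [508.0, 301.0, 164.0], [562.0, 324.0, 200.0]]
top board 0.58 [312. 221. 360. 246.] [[579.0, -160.0, 25.0], [590.0, -114.0, 121.0], [600.0, -66.0, 164.0]]
```

View pics/scene0.png

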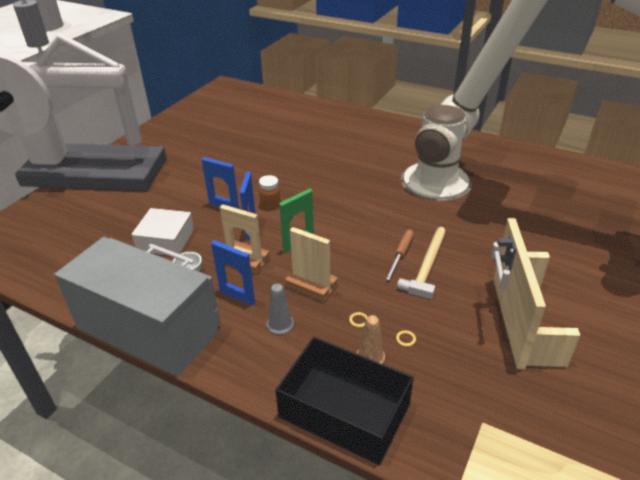

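View pics/top0.png

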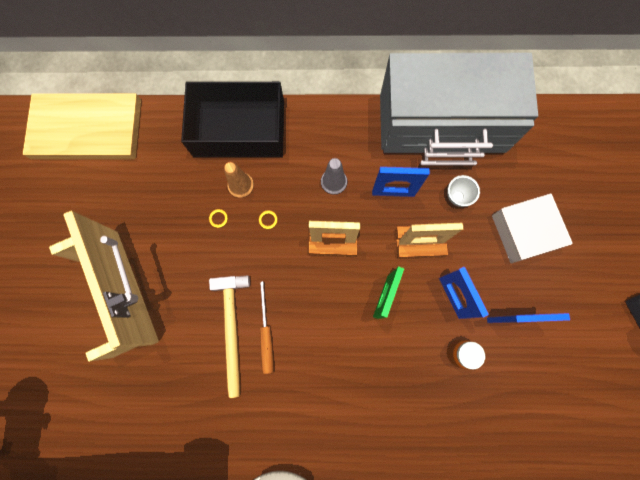

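The scene shows the following:
- The panel with the folded hook is on the right of the scene image. In top, the hinge is at about (120,303) and the post at about (107,240).
- Frame candidates in top: natural plywood with a window, in a stand, at (430,238). Blue ones are at (400,182), (464,293) and (530,318), and a green one is at (390,293).
- The plywood board without a window is at (334,237).

The frame meant is the one at (430,238), scene (240,235), because it is plywood, has a window and stands in a stand. I'll confirm it in a crop and measure.

Run:
```python
from h import *
T=np.load("top.npz");S=np.load("scene.npz")
a=cv2.resize(S["f"][190:300,195:345],None,fx=3.9,fy=3.9,interpolation=3)
b=cv2.resize(T["f"][200:370,50:200],None,fx=2.5,fy=2.5,interpolation=3)
c=np.zeros((max(a.shape[0],b.shape[0]),800,3),np.uint8)
b=b[:, :800-585] if 0 else cv2.resize(b,(215,243)); c=np.zeros((429,800,3),np.uint8);c[:429,:585]=a;c[:243,585:]=b
save("crop1.png",c)
for nm,D in(("top",T),("scene",S)):
    w=D["w"].reshape(-1,3);w=w[~np.isnan(w[:,0])]
    print(nm)
    # frame & board: top surface points
    for k,(x0,x1,y0,y1) in dict(frame=(560,620,-380,-250),board=(560,625,-175,-50)).items():
        m=(w[:,0]>x0)&(w[:,0]<x1)&(w[:,1]>y0)&(w[:,1]<y1)
        for lab,zm in(("topedge",(158,172)),("side",(35,150))):
            q=w[m&(w[:,2]>zm[0])&(w[:,2]<zm[1])]
            if len(q)<8: print(k,lab,len(q));continue
            r=cv2.minAreaRect(q[:,:2].astype(np.float32));print(k,lab,len(q),np.round(r[0],1),np.round(r[1],1),round(r[2],1),"zmed",np.median(q[:,2]).round(1))
    m=(w[:,0]>380)&(w[:,0]<660)&(w[:,1]>230)&(w[:,1]<420)
    q=w[m]
    for lab,z0,z1 in(("post",172,215),("bar",156,170),("paneltop",183,196)):
        t=q[(q[:,2]>z0)&(q[:,2]<z1)]
        if len(t)<5: print(lab,len(t));continue
        r=cv2.minAreaRect(t[:,:2].astype(np.float32));print(lab,len(t),np.round(r[0],1),np.round(r[1],1),round(r[2],1),np.round(cv2.boxPoints(r)).tolist())
    np.save(nm+"hook.npy",q)
```

```text
top
frame topedge 328 [ 591.3 -315. ] [ 12.8 100. ] 1.6 zmed 162.0
frame side 518 [ 591. -315.] [ 13. 101.] 2.0 zmed 94.1
board topedge 323 [ 595.4 -113.4] [99.2 12.8] 87.7 zmed 162.0
board side 591 [ 584.8 -112.8] [99.7 11.7] 87.9 zmed 112.4
post 2128 [505.4 326.4] [262.6  67.3] 24.8 [[372.0, 302.0], [400.0, 241.0], [639.0, 351.0], [610.0, 412.0]]
bar 686 [508.5 318.4] [260.4  50.2] 25.1 [[380.0, 286.0], [401.0, 240.0], [637.0, 351.0], [616.0, 396.0]]
paneltop 1648 [505.6 326.5] [262.   67.3] 24.8 [[373.0, 302.0], [401.0, 241.0], [639.0, 351.0], [610.0, 412.0]]
scene
frame topedge 159 [ 593.8 -311.3] [ 21.4 103.6] 1.5 zmed 161.8
frame side 919 [ 595.5 -311. ] [ 19.8 104.1] 1.9 zmed 109.0
board topedge 191 [ 598.2 -110. ] [101.1  18.3] 88.3 zmed 162.0
board side 1366 [ 603.  -109.8] [ 17.2 104. ] 2.6 zmed 94.9
post 1334 [508.1 330. ] [267.7  67.3] 25.1 [[373.0, 304.0], [401.0, 243.0], [644.0, 356.0], [615.0, 417.0]]
bar 470 [512.  325.8] [267.6  60.9] 29.1 [[380.0, 287.0], [410.0, 234.0], [644.0, 364.0], [614.0, 417.0]]
paneltop 988 [508.  330.2] [267.7  66.9] 25.1 [[373.0, 304.0], [401.0, 243.0], [643.0, 357.0], [615.0, 417.0]]
```

View pics/crop1.png

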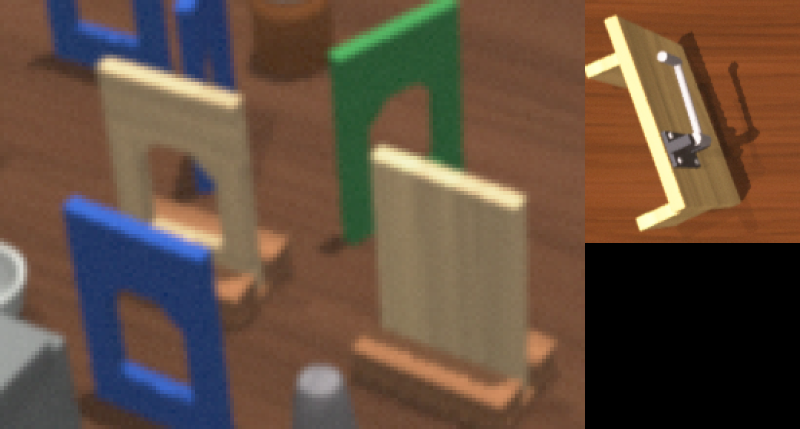

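Crop: the plywood frame (windowed, in its stand, crop (180,160)) is confirmed. The plain board at crop (450,270) is the one to leave alone. The hook is folded nearly along the panel. Next I'll measure the hinge and the post in panel axes.

Run:
```python
from h import *
th=np.radians(24.9);e=np.array([np.cos(th),np.sin(th)]);n=np.array([np.sin(th),-np.cos(th)]);o=np.array([505.,320.])
for nm in("top","scene"):
    D=np.load(nm+".npz");w=D["w"].reshape(-1,3);f=D["f"].reshape(-1,3).astype(int)
    ok=~np.isnan(w[:,0])&(abs(w[:,0]-510)<150)&(abs(w[:,1]-320)<110)&(w[:,2]>30)
    w=w[ok];f=f[ok];u=(w[:,:2]-o)@e;v=(w[:,:2]-o)@n;z=w[:,2]
    pan=(abs(u)<125)&(z>40)&(z<140)
    h,b=np.histogram(v[pan],np.arange(-60,80,2));k=h.argmax();m=pan&(abs(v-b[k]-1)<5)
    c=np.polyfit(u[m],v[m],1);print(nm,"face v=",np.median(v[m]).round(1),"slope deg",np.degrees(np.arctan(c[0])).round(2),m.sum())
    fv=c[1]
    t=(abs(z-190)<3)&(v<fv+4)&(v>fv-25);print(" paneltop u",np.percentile(u[t],[1,99]).round(1),"v",np.percentile(v[t],[2,50,98]).round(1),"z",np.median(z[t]).round(1))
    out=v>fv+10
    p=out&(z>172)&(z<204);print(" post n",p.sum(),"u",np.percentile(u[p],[2,50,98]).round(1),"v",(np.percentile(v[p],[2,50,98])-fv).round(1),"z",np.percentile(z[p],[2,50,98]).round(1))
    p2=out&(z>196);print(" z>196",p2.sum(),u[p2].mean().round(1),(v[p2].mean()-fv).round(1))
    bb=out&(z>150)&(z<168);U=u[bb];V=v[bb]-fv
    for a in range(-100,100,10):
        s=(U>=a)&(U<a+10)
        if s.sum()>2:print("  u",a+5,s.sum(),V[s].min().round(1),np.median(V[s]).round(1),V[s].max().round(1),"z",z[bb][s].max().round(1))
```

```text
top face v= -20.9 slope deg -0.14 1488
 paneltop u [-142.2  131. ] v [-37.8 -29.  -20.4] z 189.1
 post n 271 u [-72.3 -62.   53.9] v [10.5 34.6 48.5] z [173.6 187.5 200.4]
 z>196 45 49.1 42.1
  u -75 15 32.7 39.0 41.8 z 167.7
  u -65 19 41.7 42.8 43.5 z 167.9
  u -55 18 33.9 39.0 41.7 z 165.4
  u -45 31 31.6 37.7 41.5 z 167.7
  u -35 28 31.6 38.6 42.3 z 166.0
  u -25 28 33.3 38.7 42.9 z 165.9
  u -15 28 34.7 40.1 43.0 z 166.0
  u -5 29 33.1 39.3 44.3 z 166.8
  u 5 28 34.8 41.4 44.6 z 166.0
  u 15 29 35.7 41.3 45.4 z 166.6
  u 25 25 36.3 41.2 45.2 z 165.2
  u 35 27 37.0 42.5 45.8 z 164.7
  u 45 25 37.6 44.6 48.8 z 167.2
  u 55 5 47.0 47.6 48.3 z 166.9
scene face v= -23.2 slope deg -0.2 1124
 paneltop u [-138.6  137.2] v [-40.  -30.9 -22.3] z 189.9
 post n 222 u [-68.3 -53.9  61.3] v [10.7 36.  48.2] z [172.9 187.  200. ]
 z>196 31 54.2 42.3
  u -65 7 28.0 41.7 43.0 z 165.2
  u -55 27 28.3 39.4 43.2 z 167.9
  u -45 16 32.2 36.9 40.9 z 167.8
  u -35 13 33.2 37.7 42.1 z 167.0
  u -25 15 32.4 37.6 42.0 z 167.0
  u -15 13 35.1 39.4 42.3 z 167.0
  u -5 19 34.1 38.8 43.9 z 167.0
  u 5 15 34.1 40.4 43.2 z 166.6
  u 15 13 36.1 41.3 45.7 z 165.8
  u 25 13 37.7 42.9 44.6 z 166.6
  u 35 7 41.8 43.6 46.7 z 165.4
  u 55 26 35.9 44.2 48.0 z 166.8
```

>>> apply_moves(delta_rot=[[0,0,0.904],[0,0,0.904],[0,0,0.904],[0,0,0.904],[0,0,0.904],[0,0,0.904],[0,0,0.904],[0,0,0.904],[0,0,0.904],[0,0,0],[0,0,0],[0,0,0]], xyz=[[0,0,-0.28],[0,0,-0.28],[0,0,-0.28],[0,0,-0.28],[0,0,-0.28],[0,0,-0.28],[0,0,-0.28],[0,0,-0.28],[0,0,-0.28],[0.95,-0.57,0],[0.95,-0.57,0],[0,0,0]], hand=[1,1,1,1,1,1,1,1,1,1,1,1])

```text
clock: 1.5
position: [223.3, 566.9, 271.2]
ee_rot: [0.842, -0.539, 0.0, 0.0]
contact_force: [-0.2, -0.2, 0.4]
gripper_width: 0.2
grasp_force: 0.0
```

```bash
cat >> h.py <<'E'
def yaw(s): x=Ro.from_quat(s["ee_rot"]).as_matrix()[:,0]; return np.degrees(np.arctan2(x[1],x[0]))
def go(tx,ty,tz):
    s=arm.read_state();M=Ro.from_quat(s["ee_rot"]).as_matrix()
    print("pos",np.round(s["position"],1),"yaw",yaw(s).round(2),"tilt",M[:,2].round(3),"w",round(s["gripper_width"],1),"F",np.round(s["contact_force"],1),"j",np.round(s["joints"],2),"t",round(s["clock"],1))
    print("units of full scale:",(M.T@(np.array([tx,ty,tz])-s["position"])/25).round(2))
E
python3 -c "
from h import *
go(551,343.5,260)"
```

```text
pos [223.3 566.9 271.2] yaw -65.25 tilt [ 0.001 -0.    -1.   ] w 0.2 F [-0.2 -0.2  0.4] j [ 1.46  0.32  0.07  0.   -1.32 -1.03] t 1.5
units of full scale: [13.6  -8.16  0.46]
```

>>> apply_moves(delta_rot=[[0,0,0],[0,0,0],[0,0,0],[0,0,0],[0,0,0],[0,0,0],[0,0,0],[0,0,0],[0,0,0],[0,0,0],[0,0,0],[0,0,0],[0,0,0],[0,0,0],[0,0,0],[0,0,0],[0,0,0]], xyz=[[0.85,-0.51,0],[0.85,-0.51,0],[0.85,-0.51,0],[0.85,-0.51,0],[0.85,-0.51,0],[0.85,-0.51,0],[0.85,-0.51,0],[0.85,-0.51,0],[0.85,-0.51,0],[0.85,-0.51,0],[0.85,-0.51,0],[0.85,-0.51,0],[0.85,-0.51,0],[0.85,-0.51,0],[0.85,-0.51,0],[0.85,-0.51,0.4],[0,0,0]], hand=[1,1,1,1,1,1,1,1,1,1,1,1,1,1,1,1,1])

```text
clock: 2.92
position: [551.0, 344.0, 258.2]
ee_rot: [0.842, -0.54, -0.0, 0.002]
contact_force: [-1.1, 0.0, -0.5]
gripper_width: -0.0
grasp_force: 0.0
```

Run:
```python
from h import *
go(551,343.5,175)
p=eyes.get_image("wrist");save("wrist1.png",p["frame"]);print(p["hand_eye"].round(2),p["camera_matrix"])
```

```text
pos [551.  344.  258.2] yaw -65.32 tilt [-0.002 -0.002 -1.   ] w -0.0 F [-1.1  0.  -0.5] j [ 0.81  0.4   0.16 -0.   -1.33 -0.38] t 2.9
units of full scale: [ 0.02 -0.    3.33]
[[ 0.0000e+00 -9.5000e-01 -3.1000e-01  7.8440e+01]
 [ 1.0000e+00  0.0000e+00 -0.0000e+00  4.0000e-02]
 [ 0.0000e+00 -3.1000e-01  9.5000e-01 -1.6616e+02]
 [ 0.0000e+00  0.0000e+00  0.0000e+00  1.0000e+00]] [[371.64829954   0.         320.12613373]
 [  0.         371.64829954 243.36315097]
 [  0.           0.           1.        ]]
```

View pics/wrist1.png

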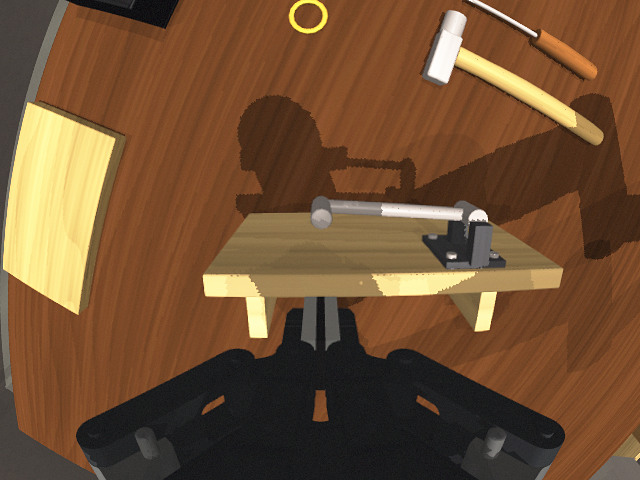

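Wrist view: the post's top is at (321,217), in line with the fingers at (320,300), and the panel's top front edge is at row 272. I'll take its depth to check the gap.

```bash
cat >> h.py <<'E'
def wcloud():
    s=arm.read_state();p=eyes.get_image("wrist");K=p["camera_matrix"];z=p["range_z"].astype(float);v,u=np.mgrid[:480,:640]
    a=(u-K[0,2])/K[0,0];b=(v-K[1,2])/K[1,1];r=np.hypot(a,b)+1e-9;k=np.tan(r)/r
    c=np.stack([a*k*z,b*k*z,z],-1);H=p["hand_eye"];t=c@H[:3,:3].T+H[:3,3]
    M=Ro.from_quat(s["ee_rot"]).as_matrix();w=t@M.T+s["position"];w[z<=0]=np.nan;t[z<=0]=np.nan
    return p,t,w
E
python3 - <<'E'
from h import *
p,t,w=wcloud()
z=w[...,2]
def st(n,m): q=w[m];print(n,m.sum(),np.percentile(q,[2,50,98],axis=0).round(1).tolist(),"tool",np.median(t[m],0).round(1))
V,U=np.mgrid[:480,:640]
st("posttop",(z>197)&(z<204)&(abs(U-321)<15)&(abs(V-217)<15))
m=(abs(z-190)<3)&(V>255)&(V<300)&(U>200)&(U<565)
r=cv2.minAreaRect(w[m][:,:2].astype(np.float32));print(r,cv2.boxPoints(r).round(1))
for a in(230,300,400,500):
    k=m&(abs(U-a)<8);print(a,w[k][np.argsort(t[k][:,0])][-3:,:].round(1).tolist(),"tool x max",t[k][:,0].max().round(1))
st("hingecap",(z>170)&(abs(U-478)<10)&(abs(V-213)<8))
st("bar",(z>155)&(abs(U-380)<4)&(abs(V-208)<8))
E
```

```text
posttop 368 [[553.5, 317.5, 197.4], [559.8, 323.2, 199.7], [565.8, 329.7, 201.1]] tool [23.8 -0.1 59.2]
((490.69854736328125, 341.6401062011719), (280.0013732910156, 28.47532844543457), 25.144514083862305) [[357.9 295. ]
 [370.  269.3]
 [623.5 388.2]
 [611.4 414. ]]
230 [[597.4, 387.1, 188.8], [601.1, 388.7, 187.1], [596.5, 386.5, 187.2]] tool x max -18.2
300 [[551.9, 365.4, 187.8], [556.9, 367.6, 188.1], [553.9, 365.8, 188.8]] tool x max -17.2
400 [[491.7, 337.8, 188.3], [488.5, 336.3, 188.5], [494.4, 338.9, 188.5]] tool x max -17.6
500 [[418.5, 303.0, 188.3], [420.5, 303.8, 190.7], [423.7, 305.1, 188.9]] tool x max -16.5
hingecap 235 [[446.8, 273.6, 171.7], [455.0, 278.2, 176.9], [460.8, 284.1, 179.2]] tool [ 20.6 113.8  82.3]
bar 90 [[515.5, 303.0, 161.6], [519.5, 307.1, 164.2], [522.7, 311.9, 165.8]] tool [21.8 43.2 94.8]
```

>>> apply_moves(delta_rot=[[0,0,0],[0,0,0],[0,0,0],[0,0,0],[0,0,0],[0,0,0.42],[0,0,1],[0,0,1],[0,0,1],[0,0,1],[0,0,0]], xyz=[[0,0,1],[0,0,1],[0,0,0.8],[0,0,0.48],[0,0,0],[0.25,0,0],[0.485,-0.05,0],[0.485,-0.05,0],[0.485,-0.05,0],[0.485,-0.05,0],[0,0,0]], hand=[1,1,1,1,1,1,1,1,1,1,1])

```text
clock: 3.93
position: [568.1, 294.6, 180.5]
ee_rot: [-0.696, 0.718, -0.0, 0.001]
contact_force: [-0.0, 0.5, -0.2]
gripper_width: -0.1
grasp_force: 0.0
```

```bash
cat >> h.py <<'E'
def arc(q,gap=18,hx=454,hy=280):
    # target tool pose at hook angle q deg
    b=np.radians(25.1-q);t=b-np.pi/2
    return hx+115*np.cos(b)-gap*np.cos(t),hy+115*np.sin(b)-gap*np.sin(t),25.1-q-90
E
python3 - <<'E'
from h import *
a=arc(26.9);print(a);go(a[0],a[1],176)
E
```

```text
(np.float64(569.5086481054655), np.float64(294.3788807925984), -91.8)
pos [568.1 294.6 180.5] yaw -91.74 tilt [ 0.002  0.001 -1.   ] w -0.1 F [-0.   0.5 -0.2] j [ 0.73  0.43  0.01  0.   -1.15 -0.76] t 3.9
units of full scale: [ 0.01 -0.06  0.18]
```

>>> apply_moves(delta_rot=[[0,0,1],[0,0,1],[0,0,1],[0,0,1],[0,0,1],[0,0,1],[0,0,1],[0,0,1],[0,0,1],[0,0,0]], xyz=[[0.485,-0.08,0],[0.485,-0.05,0],[0.485,-0.05,0],[0.485,-0.05,0],[0.485,-0.05,0],[0.485,-0.05,0],[0.485,-0.05,0],[0.485,-0.05,0],[0.485,-0.05,0],[0,0,0]], hand=[1,1,1,1,1,1,1,1,1,1])

```text
clock: 4.77
position: [531.8, 195.6, 180.2]
ee_rot: [-0.296, 0.955, 0.0, 0.001]
contact_force: [0.0, -0.5, -0.2]
gripper_width: 0.4
grasp_force: 0.0
```

Run:
```python
from h import *
a=arc(90);go(a[0],a[1],180)
p,t,w=wcloud();z=w[...,2]
b=(t[...,0]>0)&(t[...,0]<60)&(abs(t[...,1])<30)&(z>196)&(z<204);q=w[b]
print(b.sum(),np.median(q,0).round(1) if len(q) else 0, np.median(t[b],0).round(1))
```

```text
pos [531.8 195.6 180.2] yaw -145.56 tilt [ 0.001  0.001 -1.   ] w 0.4 F [ 0.  -0.5 -0.2] j [ 0.64  0.31 -0.18 -0.   -1.08 -1.61] t 4.8
units of full scale: [ 0.69 -0.11  0.01]
0 0 [nan nan nan]
  return _methods._mean(a, axis=axis, dtype=dtype,
  ret = um.true_divide(
```

Run:
```python
from h import *
p=eyes.get_image("wrist");save("wrist2.png",p["frame"][100:360])
```

```text
(no output)
```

View pics/wrist2.png

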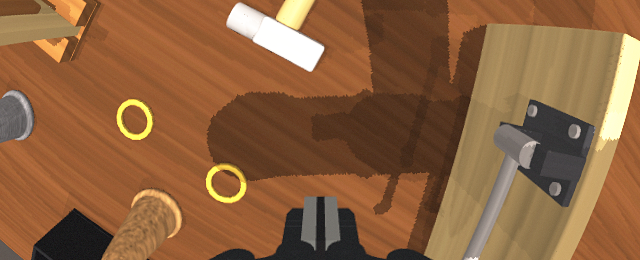

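Run:
```python
from h import *
p=eyes.get_image("top");w=cloud(p)
save("top2.png",cv2.resize(p["frame"][200:380,50:250],None,fx=3,fy=3,interpolation=3))
s=eyes.get_image("scene");print("shot")
for n,q in(("top",p),("scene",s)):
    for k in("hook","hook_post"):
        for d in nets.masks_of(k,q): print(n,k,round(d["score"],2),np.round(d["bbox"]))
for n,q in(("top",p),("scene",s)):
    w=cloud(q);m=(abs(w[...,0]-510)<150)&(w[...,1]>120)&(w[...,1]<335)&(w[...,2]>196)&(w[...,2]<203)
    print(n,m.sum(),np.median(w[m],0).round(1),np.std(w[m],0).round(1))
```

```text
shot
top hook 0.79 [120. 271. 140. 302.]
top hook_post 0.48 [120. 267. 139. 306.]
scene hook 0.53 [490. 242. 510. 288.]
scene hook_post 0.57 [492. 242. 507. 291.]
top 0 [nan nan nan] [nan nan nan]
scene 39 [563.5 325.7 198.9] [ 6.7 27.6  1.7]
  return _methods._mean(a, axis=axis, dtype=dtype,
  ret = um.true_divide(
  ret = _var(a, axis=axis, dtype=dtype, out=out, ddof=ddof,
  arrmean = um.true_divide(arrmean, div, out=arrmean,
  ret = um.true_divide(
```

View pics/top2.png

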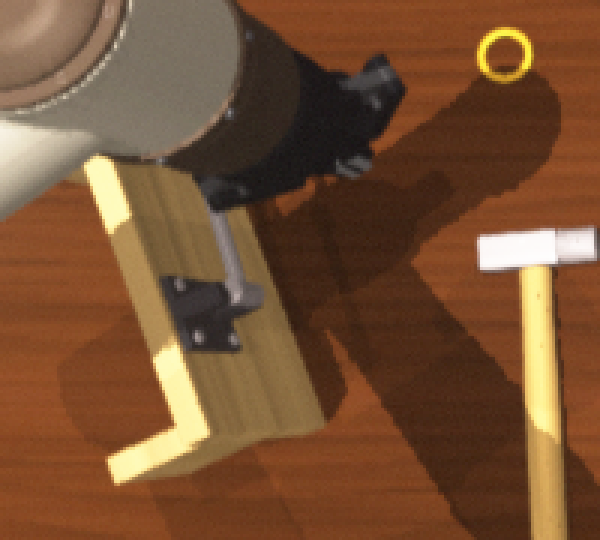

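The hook moved only a little and the fingers slipped past the post, so I'll cage the post between the fingers instead. I'll rise, turn so the closing axis is tangential, and measure again.

>>> apply_moves(delta_rot=[[0,0,0],[0,0,0],[0,0,0],[0,0,-1],[0,0,-1],[0,0,-1],[0,0,-1],[0,0,-1],[0,0,-1],[0,0,-1],[0,0,-1],[0,0,-1],[0,0,-1],[0,0,-1],[0,0,-1],[0,0,-1],[0,0,-1],[0,0,-1],[0,0,-1],[0,0,-1]], xyz=[[0,0,-1],[0,0,-1],[0,0,-1],[0,0,-1],[0,0,-0.5],[0,0,0],[0,0,0],[0,0,0],[0,0,0],[0,0,0],[0,0,0],[0,0,0],[0,0,0],[0,0,0],[0,0,0],[0,0,0],[0,0,0],[0,0,0],[0,0,0],[0,0,0]], hand=[1,1,1,1,1,1,1,1,1,1,0.3,0.3,0.3,0.3,0.3,0.3,0.3,0.3,0.3,0.3])

```text
clock: 6.83
position: [533.0, 195.8, 290.9]
ee_rot: [0.93, -0.369, -0.0, 0.0]
contact_force: [0.1, 0.1, -0.4]
gripper_width: 29.6
grasp_force: 0.0
```

>>> apply_moves(delta_rot=[[0,0,-1],[0,0,-1],[0,0,-1],[0,0,-1],[0,0,-1],[0,0,-1],[0,0,-1],[0,0,-1],[0,0,-1],[0,0,0]], xyz=[[0,0,0],[0,0,0],[0,0,0],[0,0,0],[0,0,0],[0,0,0],[0,0,0],[0,0,0],[0,0,0],[0,0,0]], hand=[0.3,0.3,0.3,0.3,0.3,0.3,0.3,0.3,0.3,0.3])

```text
clock: 7.67
position: [533.0, 195.8, 290.9]
ee_rot: [0.996, 0.092, -0.0, 0.0]
contact_force: [-0.6, -0.6, -0.7]
gripper_width: 29.4
grasp_force: 0.0
```

Run:
```python
from h import *
go(560,320,270)
for n in("top","scene","wrist"):
    if n=="wrist": p,t,w=wcloud()
    else: q=eyes.get_image(n);w=cloud(q)
    m=(abs(w[...,0]-510)<100)&(w[...,1]>150)&(w[...,2]>196)&(w[...,2]<204)&(w[...,1]<270+(w[...,0]-370)*.469-8)
    k=w[m];print(n,m.sum(),np.median(k,0).round(1),np.std(k,0).round(1))
save("wrist3.png",p["frame"])
```

```text
pos [533.  195.8 290.9] yaw 10.54 tilt [-0. -0. -1.] w 29.4 F [-0.6 -0.6 -0.7] j [ 0.64  0.24  0.01  0.   -1.34  1.12] t 7.7
units of full scale: [ 1.97 -4.69  0.84]
top 0 [nan nan nan] [nan nan nan]
scene 32 [563.5 325.9 199.2] [4.3 3.2 1.8]
wrist 250 [559.9 322.8 199.6] [3.4 3.6 1. ]
  return _methods._mean(a, axis=axis, dtype=dtype,
  ret = um.true_divide(
  ret = _var(a, axis=axis, dtype=dtype, out=out, ddof=ddof,
  arrmean = um.true_divide(arrmean, div, out=arrmean,
  ret = um.true_divide(
```

View pics/wrist3.png

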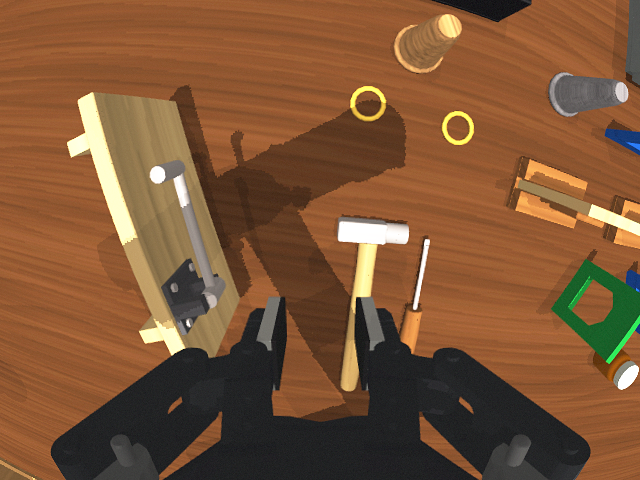

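Wrist: the post top is at (165,173) and hasn't moved. The fingers are about 30 mm open. I'll place the open fingers above the post.

>>> apply_moves(delta_rot=[[0,0,-0.96],[0,0,-0.96],[0,0,0],[0,0,0],[0,0,0],[0,0,0],[0,0,0],[0,0,0],[0,0,0],[0,0,0],[0,0,0],[0,0,0]], xyz=[[0,0,0],[0,0,0],[0.48,-0.72,0],[0.48,-0.72,0],[0.48,-0.72,0],[0.48,-0.72,0],[0.48,-0.72,0],[0.48,-0.72,0],[0,0,0.8],[0,0,0.8],[0,0,0.8],[0,0,0]], hand=[0.3,0.3,0.3,0.3,0.3,0.3,0.3,0.3,0.3,0.3,0.3,0.3])

```text
clock: 8.82
position: [557.1, 321.7, 225.9]
ee_rot: [0.982, 0.189, -0.004, 0.002]
contact_force: [0.3, -0.0, -1.0]
gripper_width: 30.0
grasp_force: 0.0
```

Run:
```python
from h import *
go(559.9,322.8,174)
p,t,w=wcloud();z=w[...,2]
m=(z>196)&(z<204)&(abs(t[...,0])<40)&(abs(t[...,1])<20);print(m.sum(),np.median(w[m],0).round(1),np.median(t[m],0).round(1))
save("wrist4.png",p["frame"])
```

```text
pos [557.1 321.7 225.9] yaw 21.82 tilt [-0.008 -0.005 -1.   ] w 30.0 F [ 0.3 -0.  -1. ] j [ 0.77  0.41  0.09 -0.   -1.26  1.18] t 8.8
units of full scale: [ 0.14 -0.    2.08]
473 [560.5 324.3 199.6] [ 4.5 -1.1 26.4]
```

View pics/wrist4.png

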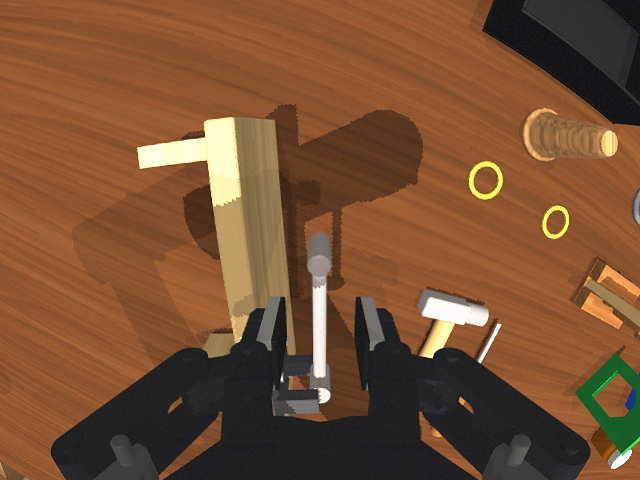

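Run:
```python
from h import *
p,t,w=wcloud()
m=(t[...,2]>-90)&(t[...,2]<8)&(abs(t[...,1])<60)
for a in range(-80,8,8):
    k=m&(t[...,2]>=a)&(t[...,2]<a+8);q=t[k]
    if len(q)>3: print(a,len(q),"x",np.percentile(q[:,0],[1,99]).round(1),"|y|",np.percentile(abs(q[:,1]),[1,99]).round(1))
for u,v in((285,300),(272,302),(265,320),(280,380),(250,340),(320,255)): print(u,v,p["range_z"][v,u],t[v,u].round(1))
```

```text
-80 4931 x [-10.9  13.8] |y| [15.9 48.2]
-72 1742 x [-5.3 14. ] |y| [16.  44.5]
-64 1298 x [-10.5  12. ] |y| [14.4 24.6]
-56 1008 x [-10.   11.7] |y| [14.4 28.7]
-48 885 x [-10.   11.5] |y| [14.4 28.8]
-40 773 x [-9.6 11.7] |y| [14.3 28.5]
-32 357 x [-10.2  11.5] |y| [14.3 26.7]
-24 4 x [-2.9  1.5] |y| [14.4 15.3]
285 300 392.67862 [-99.4 -38.  189. ]
272 302 148.49814 [ 10.5 -19.9 -32.1]
265 320 134.4865 [ 10.5 -20.8 -46.9]
280 380 130.02791 [ -9.  -15.2 -57.8]
250 340 118.49541 [ 12.  -23.6 -63.2]
320 255 207.62411 [ 8.8 -0.5 29.5]
```

Run:
```python
from h import *
s=arm.read_state();M=Ro.from_quat(s["ee_rot"]).as_matrix()
p=eyes.get_image("scene");w=cloud(p);t=(w-s["position"])@M
m=(abs(t[...,0])<25)&(abs(t[...,1])<60)&(t[...,2]>-80)&(t[...,2]<60)
for a in range(-60,60,6):
    k=m&(t[...,2]>=a)&(t[...,2]<a+6);q=t[k]
    if len(q)>1: print(a,len(q),"x",np.percentile(q[:,0],[1,99]).round(1),"y",np.percentile(q[:,1],[1,99]).round(1))
v,u=np.where(m);print(u.min(),u.max(),v.min(),v.max())
v0,u0=int(np.median(v)),int(np.median(u));save("scene4.png",cv2.resize(p["frame"][v0-75:v0+75,u0-80:u0+80],None,fx=4.5,fy=4,interpolation=3))
```

```text
-60 51 x [-9.5 14.5] y [-29.4  27.3]
-54 49 x [-8.4 14.9] y [-28.4  27.3]
-48 47 x [-4.5 14.7] y [-28.3  27. ]
-42 47 x [-9.1 14.2] y [-30.4  27.4]
-36 40 x [-6.3 14.6] y [-28.3  26.7]
-30 19 x [-11.4  13.2] y [-26.8  19.8]
-24 3 x [-5.5  0.4] y [-17.4  18.9]
24 7 x [0.8 7.9] y [-6.4  4.4]
30 30 x [-5. 12.] y [-7.7  4.5]
36 127 x [-24.3  24.4] y [-59.6   3.7]
42 66 x [-22.3  23.8] y [-59.5   4.2]
48 38 x [-24.1  23.1] y [-45.8   4.5]
54 38 x [-22.4  23.1] y [-46.7   3.9]
492 544 223 290
```

View pics/scene4.png

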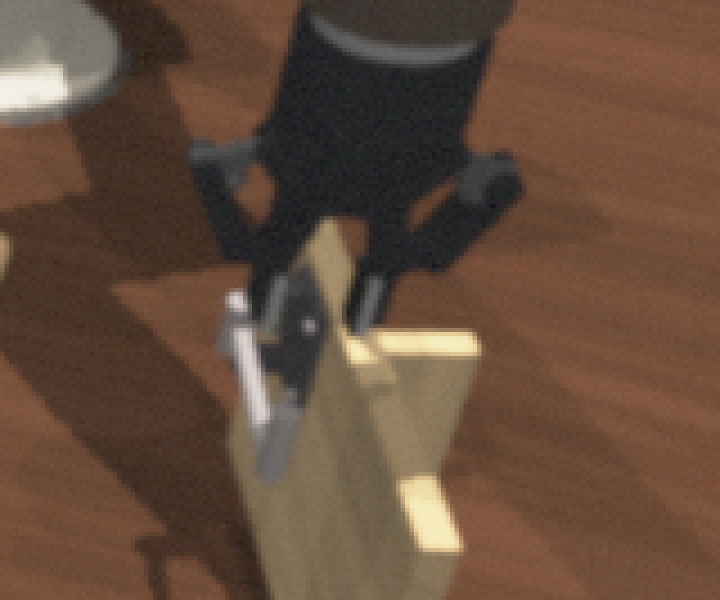

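Scene crop: the true fingertips are about 27 mm above the reported TCP at this opening (both cameras agree), which is why the first push went over the post. I'll use real tip = TCP z + 27 from here, and lower so the fingers cage the post.

>>> apply_moves(delta_rot=[[0,0,0],[0,0,0],[0,0,0],[0,0,0],[0,0,0],[0,0,0],[0,0,0],[0,0,0],[0,0,0]], xyz=[[0.07,0,0.8],[0.07,0,0.8],[0,0,0.8],[0,0,0.6],[0,0,0.2],[0,0,0],[0,0,0],[0,0,0],[0,0,0]], hand=[0.3,0.3,0.3,0.3,0.3,0.3,0.58,0.58,0.58])

```text
clock: 9.72
position: [563.3, 324.6, 153.0]
ee_rot: [0.982, 0.19, 0.001, -0.001]
contact_force: [-0.4, 0.3, -0.1]
gripper_width: 18.0
grasp_force: 0.0
```

Run:
```python
from h import *
go(560.2,323.3,147)
p,t,w=wcloud();z=w[...,2]
m=(z>195)&(z<204)&(abs(t[...,0])<20)&(abs(t[...,1])<12);print(m.sum(),np.median(w[m],0).round(1),np.median(t[m],0).round(1))
m=(t[...,2]>-60)&(t[...,2]<8)&(abs(t[...,1])<60)&(abs(t[...,0])<13)
for a in range(-48,0,6):
    k=m&(t[...,2]>=a)&(t[...,2]<a+6);q=t[k]
    if len(q)>1: print(a,len(q),"y",np.percentile(q[:,1],[1,99]).round(1))
```

```text
pos [563.3 324.6 153. ] yaw 21.93 tilt [ 0.003  0.002 -1.   ] w 18.0 F [-0.4  0.3 -0.1] j [ 0.77  0.46 -0.01  0.   -1.1   1.18] t 9.7
units of full scale: [-0.14  0.    0.24]
1348 [562.8 324.3 199.5] [ -0.   -0.4 -46.6]
-48 1580 y [-22.2  21.1]
-42 2537 y [-59.4  20.8]
-36 1149 y [-59.1  20.8]
-30 582 y [-43.3  16.6]
-24 403 y [-43.4   5.8]
-18 363 y [-43.5   5.6]
-12 336 y [-43.2   6. ]
-6 209 y [-43.1   5.3]
```

>>> apply_moves(delta_rot=[[0,0,0],[0,0,1],[0,0,1],[0,0,1],[0,0,1],[0,0,1],[0,0,1],[0,0,1],[0,0,0]], xyz=[[-0.07,0,0.15],[-0.025,0.48,0],[-0.025,0.48,0],[-0.025,0.48,0],[-0.025,0.48,0],[-0.025,0.48,0],[-0.025,0.48,0],[-0.025,0.48,0],[0,0,0]], hand=[0.58,0.58,0.58,0.58,0.58,0.58,0.58,0.58,0.58])

```text
clock: 10.52
position: [561.6, 239.6, 147.6]
ee_rot: [0.984, -0.176, -0.0, 0.0]
contact_force: [-1.0, 0.2, -0.4]
gripper_width: 18.1
grasp_force: 0.0
```

```bash
cat >> h.py <<'E'
def post():
    p,t,w=wcloud();z=w[...,2]
    m=(z>197)&(z<203)&(abs(t[...,0])<25)&(abs(t[...,1])<8);print("post",m.sum(),np.median(w[m],0).round(1),np.median(t[m],0).round(1))
    K=(abs(w[...,0]-500)<150)&(z>159)&(z<168)&(abs(t[...,1])<15)
    q=t[K];print("bar pts",len(q),(np.percentile(q,[5,95],axis=0).round(1).tolist() if len(q) else ''))
    if len(q)>20: print("bar slope in tool deg",np.degrees(np.arctan(np.polyfit(q[:,0],q[:,1],1)[0])).round(2))
E
python3 - <<'E'
from h import *
a=arc(44.9,0);print(a);go(a[0],a[1],149);post()
E
```

```text
(np.float64(562.2012884297359), np.float64(241.0451391717915), -109.8)
pos [561.6 239.6 147.6] yaw -20.26 tilt [-0. -0. -1.] w 18.1 F [-1.   0.2 -0.4] j [ 0.67  0.41 -0.11 -0.   -1.05  0.55] t 10.5
units of full scale: [ 0.   -0.06 -0.06]
post 951 [562.3 240.9 199.7] [  0.3  -1.4 -52.1]
bar pts 1269 [[-70.0, -6.1, -18.3], [5.2, 3.3, -13.1]]
bar slope in tool deg -0.16
```

>>> apply_moves(delta_rot=[[0,0,1],[0,0,1],[0,0,1],[0,0,1],[0,0,1],[0,0,1],[0,0,1],[0,0,0.44],[0,0,0],[0,0,0],[0,0,0]], xyz=[[-0.025,0.48,0],[-0.025,0.48,0],[-0.025,0.48,0],[-0.025,0.48,0],[-0.025,0.48,0],[-0.025,0.48,0],[-0.025,0.48,0],[0,0.21,0],[0,0.08,0],[0,0.08,0],[0,0,0]], hand=[0.58,0.58,0.58,0.58,0.58,0.58,0.58,0.58,0.58,0.58,0.58])

```text
clock: 11.48
position: [500.3, 175.4, 147.7]
ee_rot: [0.845, -0.534, 0.0, -0.0]
contact_force: [0.2, -0.1, -0.1]
gripper_width: 18.1
grasp_force: 0.2
```

Run:
```python
from h import *
a=arc(90,0);print(a);go(a[0],a[1],149);post()
```

```text
(np.float64(502.78293361571986), np.float64(175.85958811371893), -154.9)
pos [500.3 175.4 147.7] yaw -64.56 tilt [ 0.001  0.    -1.   ] w 18.1 F [ 0.2 -0.1 -0.1] j [ 0.64  0.28 -0.31  0.   -0.98 -0.2 ] t 11.5
units of full scale: [ 0.03 -0.1  -0.05]
post 936 [502.2 175.3 199.7] [  0.8  -1.9 -52. ]
bar pts 1303 [[-69.9, -6.8, -18.2], [5.8, 2.6, -13.3]]
bar slope in tool deg 0.26
```

>>> apply_moves(delta_rot=[[0,0,0],[0,0,0],[0,0,0]], xyz=[[0,0.1,0],[0,0.08,0],[0,0,0]], hand=[0.58,0.58,0.58])

```text
clock: 11.78
position: [500.1, 175.4, 147.8]
ee_rot: [0.845, -0.534, 0.003, -0.005]
contact_force: [10.9, 3.3, -6.2]
gripper_width: 18.1
grasp_force: 5.4
```

Run:
```python
from h import *
go(500,175,149);post()
```

```text
pos [500.1 175.4 147.8] yaw -64.61 tilt [ 0.009  0.005 -1.   ] w 18.1 F [10.9  3.3 -6.2] j [ 0.64  0.27 -0.32  0.   -0.97 -0.2 ] t 11.8
units of full scale: [ 0.01  0.01 -0.05]
post 910 [501.9 175.2 199.7] [  0.9  -2.2 -51.9]
bar pts 1311 [[-69.9, -6.8, -18.1], [6.0, 2.6, -13.1]]
bar slope in tool deg 0.42
```

The hook is at its stop (force rose to 11 N). Next I back off, rise, turn and travel to the frame.

>>> apply_moves(delta_rot=[[0,0,0],[0,0,0],[0,0,0],[0,0,0],[0,0,0],[0,0,0],[0,0,0],[0,0,0.98],[0,0,0.98],[0,0,0.98],[0,0,0.98],[0,0,0]], xyz=[[0,-0.24,0],[0,0,0],[0,0,-0.6],[0,0,-0.8],[0,0,-0.9],[0,0,-0.9],[0,0,-0.9],[0,0,0],[0,0,0],[0,0,0],[0,0,0],[0,0,0]], hand=[0.3,0.3,0.3,0.3,0.3,0.3,0.3,0,0,0,0,0])

```text
clock: 12.83
position: [500.6, 175.2, 249.5]
ee_rot: [0.717, -0.697, -0.0, 0.001]
contact_force: [-0.3, 0.2, -0.3]
gripper_width: 42.7
grasp_force: 0.0
```

Run:
```python
from h import *
go(592,-313,250)
p,t,w=wcloud();z=w[...,2];m=(z>196)&(z<203)&(np.hypot(w[...,0]-502,w[...,1]-175)<30);print(m.sum(),np.median(w[m],0))
```

```text
pos [500.6 175.2 249.5] yaw -88.31 tilt [-0.002 -0.001 -1.   ] w 42.7 F [-0.3  0.2 -0.3] j [ 0.64  0.2  -0.15 -0.   -1.22 -0.61] t 12.8
units of full scale: [ 1.963e+01 -3.080e+00 -1.000e-02]
376 [501.7178688  175.83458449 199.60126754]
```

>>> apply_moves(delta_rot=[[0,0,0],[0,0,0],[0,0,0],[0,0,0],[0,0,0],[0,0,0],[0,0,0],[0,0,0],[0,0,0],[0,0,0],[0,0,0],[0,0,0],[0,0,0],[0,0,0],[0,0,0],[0,0,0],[0,0,0],[0,0,0],[0,0,0],[0,0,0]], xyz=[[0.7,-0.16,0],[1,-0.16,0],[1,-0.16,0],[1,-0.16,0],[1,-0.16,0],[1,-0.16,0],[1,-0.16,0],[1,-0.16,0],[1,-0.16,0],[1,-0.16,0],[1,-0.16,0],[1,-0.16,0],[1,-0.16,0],[1,-0.16,0],[1,-0.16,0],[1,-0.16,0],[1,-0.16,0],[1,-0.16,0],[1,-0.16,0],[0,0,0]], hand=[0,0,0,0,0,0,0,0,0,0,0,0,0,0,0,0,0,0,0,0])

```text
clock: 14.55
position: [591.5, -293.1, 248.4]
ee_rot: [0.718, -0.697, -0.001, 0.001]
contact_force: [0.5, 0.9, -0.5]
gripper_width: 42.8
grasp_force: 0.0
```

Run:
```python
from h import *
go(592,-313,200)
p,t,w=wcloud();z=w[...,2]
m=(z>158)&(z<168)&(abs(w[...,0]-592)<40)&(abs(w[...,1]+313)<70)
q=w[m];r=cv2.minAreaRect(q[:,:2].astype(np.float32));print("frame top",m.sum(),np.round(r[0],1),np.round(r[1],1),round(r[2],2),np.median(q,0).round(1));cc=np.polyfit(q[:,1],q[:,0],1);print("yaw normal",-np.degrees(np.arctan(cc[0])).round(2),"tool",np.median(t[m],0).round(1))
m=(t[...,2]>-60)&(t[...,2]<8)&(abs(t[...,1])<60)&(abs(t[...,0])<13);print("tip tz",np.percentile(t[m][:,2],[98,99.8]).round(1))
```

```text
pos [ 591.5 -293.1  248.4] yaw -88.3 tilt [-0.002 -0.    -1.   ] w 42.8 F [ 0.5  0.9 -0.5] j [-0.22  0.42  0.17  0.   -1.32  0.24] t 14.6
units of full scale: [ 0.8  -0.    1.94]
frame top 2294 [ 592.9 -314.2] [11.6 99.8] 2.43 [ 593.  -317.3  162.9]
yaw normal 2.45 tool [24.2 -1.3 85.5]
tip tz [-28.3 -25.9]
```

>>> apply_moves(delta_rot=[[0,0,-0.1],[0,0,0],[0,0,0],[0,0,0],[0,0,0],[0,0,0],[0,0,0],[0,0,0],[0,0,0],[0,0,0],[0,0,0]], xyz=[[0.42,-0.05,0],[0.42,0,0],[0,0,0],[0,0,0.8],[0,0,0.9],[0,0,0.9],[0,0,0.9],[0,0,0.9],[0,0,0.9],[0,0,0.6],[0,0,0]], hand=[0,0,0,0,0,0,0,0,0,0,0])

```text
clock: 15.52
position: [591.1, -308.6, 98.2]
ee_rot: [0.722, -0.692, -0.004, 0.001]
contact_force: [-0.8, 0.4, -0.2]
gripper_width: 42.5
grasp_force: 0.0
```

Run:
```python
from h import *
go(592.9,-314.2,98)
p,t,w=wcloud();z=w[...,2]
m=(z>158)&(z<168)&(abs(w[...,0]-592)<40)&(abs(w[...,1]+313)<70);q=t[m]
print(m.sum(),np.percentile(q,[2,50,98],axis=0).round(1).tolist())
```

```text
pos [ 591.1 -308.6   98.2] yaw -87.61 tilt [-0.008  0.003 -1.   ] w 42.5 F [-0.8  0.4 -0.2] j [-0.24  0.54 -0.01 -0.   -1.02  0.28] t 15.5
units of full scale: [ 0.23 -0.06  0.01]
9835 [[-20.2, -27.3, -68.7], [17.6, -1.1, -64.8], [55.1, 26.7, -61.2]]
```

>>> apply_moves(delta_rot=[[0,0,0],[0,0,0],[0,0,0],[0,0,0],[0,0,0],[0,0,0],[0,0,0]], xyz=[[0.22,-0.06,0],[0,0,0],[0,0,0],[0,0,0],[0,0,0],[0,0,0],[0,0,0]], hand=[0,0,1,1,1,1,1])

```text
clock: 16.15
position: [595.5, -316.1, 103.5]
ee_rot: [0.722, -0.692, 0.001, -0.0]
contact_force: [-1.3, -0.6, 5.7]
gripper_width: 11.3
grasp_force: 59.4
```

Run:
```python
from h import *
go(592.9,-314.2,98);print(arm.read_state()["grasp_force"])
```

```text
pos [ 595.5 -316.1  103.5] yaw -87.62 tilt [ 0.001 -0.001 -1.   ] w 11.3 F [-1.3 -0.6  5.7] j [-0.25  0.55  0.    0.   -1.03  0.29] t 16.1
units of full scale: [-0.08  0.1   0.22]
59.37893092632294
```

>>> apply_moves(delta_rot=[[0,0,0],[0,0,0],[0,0,0],[0,0,0],[0,0,0],[0,0,0],[0,0,0],[0,0,0],[0,0,0],[0,0,0]], xyz=[[0,0,-0.3],[0,0,-0.6],[0,0,-0.8],[0,0,-1],[0,0,-1],[0,0,-1],[0,0,-1],[0,0,-1],[0,0,-0.8],[0,0,0]], hand=[1,1,1,1,1,1,1,1,1,1])

```text
clock: 16.98
position: [597.2, -316.8, 295.5]
ee_rot: [0.722, -0.692, 0.005, -0.002]
contact_force: [1.2, -0.2, 0.2]
gripper_width: 11.3
grasp_force: 58.8
```

Run:
```python
from h import *
go(535,104,290);print(arm.read_state()["grasp_force"])
p=eyes.get_image("scene");w=cloud(p);s=arm.read_state();M=Ro.from_quat(s["ee_rot"]).as_matrix();t=(w-s["position"])@M
m=(abs(t[...,0])<65)&(abs(t[...,1])<25)&(t[...,2]>-70)&(t[...,2]<120)
for a in range(-70,120,8):
    k=m&(t[...,2]>=a)&(t[...,2]<a+8);q=t[k]
    if len(q)>1: print(a,len(q),"x",np.percentile(q[:,0],[1,50,99]).round(1),"inner",((abs(q[:,0])<22).sum()),"y",np.percentile(q[:,1],[5,50,95]).round(1))
```

```text
pos [ 597.2 -316.8  295.5] yaw -87.62 tilt [ 0.009 -0.004 -1.   ] w 11.3 F [ 1.2 -0.2  0.2] j [-0.25  0.43  0.29  0.   -1.42  0.29] t 17.0
units of full scale: [-16.92   1.79   0.13]
58.82968246936798
-70 54 x [-54.3 -13.3  20. ] inner 38 y [-20.3  -1.9  10.1]
-62 129 x [-54.  -22.1  45.1] inner 57 y [-19.6  -5.8   6.1]
-54 117 x [-53.8 -12.5  44.9] inner 52 y [-20.9  -7.6  -3.2]
-46 128 x [-53.8 -12.6  45.8] inner 49 y [-20.6  -7.7  -3.2]
-38 111 x [-52.9 -11.7  45.8] inner 44 y [-18.8  -7.   -0.2]
-30 106 x [-54.3 -20.1  46. ] inner 26 y [-11.8  -6.8  -2.8]
-22 115 x [-53.8 -12.8  43. ] inner 45 y [-9.8 -7.  -1.9]
-14 80 x [-53.8 -17.4  47. ] inner 17 y [-8.8 -6.3  0.4]
-6 67 x [-54.1 -26.4  46. ] inner 1 y [-9.3 -6.1  1.6]
2 63 x [-55.  -33.6  46.3] inner 0 y [-8.4 -5.5  1.3]
10 57 x [-53.2 -33.3  46.3] inner 0 y [-9.7 -6.6  3.7]
18 62 x [-53.9  -3.7  45.9] inner 0 y [-9.4 -6.2  3.8]
26 54 x [-54.1 -33.6  47.7] inner 0 y [-9.1 -5.9  2.1]
34 63 x [-53.3 -32.9  45.4] inner 0 y [-9.4 -6.   4.3]
42 58 x [-55.2 -37.1  47.9] inner 0 y [-9.7 -5.7  2.4]
50 55 x [-55.5  23.1  47.3] inner 0 y [-9.8 -5.4  1.6]
58 135 x [-54.1  -0.6  44. ] inner 59 y [-9.2 -4.8  4. ]
66 112 x [-54.3  -5.9  44.7] inner 51 y [-9.2 -5.9  4.6]
74 95 x [-55.1  -7.8  43.7] inner 41 y [-9.4 -6.7 -3.6]
82 106 x [-54.1  -6.8  47.1] inner 44 y [-9.1 -6.3 -2. ]
90 45 x [-53.7  -6.1  45.4] inner 14 y [-8.7 -5.3 -1.6]
```

Frame held: mid is about 17 mm below the TCP. I'll rotate it to the hook's direction, then transfer it high.

>>> apply_moves(delta_rot=[[0,0,0.8],[0,0,0.95],[0,0,0.95],[0,0,0.95],[0,0,0.95],[0,0,0.95],[0,0,0.95],[0,0,0.95],[0,0,0.95],[0,0,0.95],[0,0,0.95],[0,0,0.95],[0,0,0]], xyz=[[0,0,0],[0,0,0],[0,0,0],[0,0,0],[0,0,0],[0,0,0],[0,0,0],[0,0,0],[0,0,0],[0,0,0],[0,0,0],[0,0,0],[0,0,0]], hand=[1,1,1,1,1,1,1,1,1,1,1,1,1])

```text
clock: 18.12
position: [594.9, -315.3, 287.6]
ee_rot: [-0.214, 0.977, 0.001, -0.001]
contact_force: [0.6, -0.3, -1.4]
gripper_width: 11.6
grasp_force: 58.7
```

>>> apply_moves(delta_rot=[[0,0,0],[0,0,0],[0,0,0],[0,0,0],[0,0,0],[0,0,0],[0,0,0],[0,0,0],[0,0,0],[0,0,0],[0,0,0],[0,0,0],[0,0,0],[0,0,0],[0,0,0],[0,0,0],[0,0,0],[0,0,0],[0,0,0],[0,0,0]], xyz=[[-0.25,0.6,0],[-0.25,0.9,0],[-0.25,0.9,0],[-0.25,0.9,0],[-0.25,0.9,0],[-0.25,0.9,0],[-0.25,0.9,0],[-0.25,0.9,0],[-0.25,0.9,0],[-0.25,0.9,0],[-0.25,0.9,0],[-0.25,0.9,0],[-0.25,0.9,0],[-0.25,0.9,0],[-0.25,0.9,0],[-0.25,0.9,0],[-0.25,0.9,0],[-0.25,0.7,0],[-0.25,0.4,0],[0,0,0]], hand=[1,1,1,1,1,1,1,1,1,1,1,1,1,1,1,1,1,1,1,1])

```text
clock: 19.78
position: [533.6, 101.4, 289.1]
ee_rot: [-0.217, 0.976, 0.0, -0.0]
contact_force: [0.6, -0.2, -1.9]
gripper_width: 11.2
grasp_force: 58.6
```

Run:
```python
from h import *
go(527.3,120.8,203.5)
p,t,w=wcloud();z=w[...,2]
m=(z>196)&(z<203)&(np.hypot(w[...,0]-502,w[...,1]-175)<25);print("post",m.sum(),np.median(w[m],0).round(1) if m.sum() else '')
m=(t[...,2]>-70)&(t[...,2]<-50)&(abs(t[...,1])<8)&(abs(t[...,0])<70);q=t[m];print("frametop",m.sum(),np.percentile(q,[1,50,99],axis=0).round(1).tolist());c=np.polyfit(q[:,0],q[:,1],1);print(np.degrees(c[0]).round(2))
q=eyes.get_image("top");w=cloud(q);m=(abs(w[...,0]-502)<40)&(abs(w[...,1]-176)<40)&(w[...,2]>190)&(w[...,2]<206);print("top post",m.sum(),np.median(w[m],0).round(1) if m.sum() else '')
q=eyes.get_image("scene");w=cloud(q);m=(abs(w[...,0]-502)<25)&(abs(w[...,1]-176)<25)&(w[...,2]>195)&(w[...,2]<204);print("scene post",m.sum(),np.median(w[m],0).round(1) if m.sum() else '')
```

```text
pos [533.6 101.4 289.1] yaw -154.88 tilt [-0.001  0.    -1.   ] w 11.2 F [ 0.6 -0.2 -1.9] j [ 0.49  0.2  -0.05 -0.   -1.32 -1.62] t 19.8
units of full scale: [-0.1   0.81  3.43]
post 260 [501.1 175.8 199.7]
frametop 7937 [[-27.0, -7.3, -68.8], [15.5, 0.4, -59.5], [48.6, 7.8, -51.9]]
0.22
top post 52 [500.3 174.  198.6]
scene post 31 [506.1 178.8 198.6]
```

>>> apply_moves(delta_rot=[[0,0,0],[0,0,0],[0,0,0],[0,0,0],[0,0,0],[0,0,0],[0,0,0]], xyz=[[-0.05,0,0.6],[0,0,0.8],[0,0,0.8],[0,0,0.8],[0,0,0.45],[0,0,0],[0,0,0]], hand=[1,1,1,1,1,1,1])

```text
clock: 20.52
position: [535.1, 98.8, 203.4]
ee_rot: [-0.215, 0.977, -0.0, -0.001]
contact_force: [0.6, -0.2, 0.4]
gripper_width: 11.1
grasp_force: 58.7
```

Run:
```python
from h import *
hx,hy=453.5,279.5
go(hx+.4226*95,hy-.906*95,203.5)
p=eyes.get_image("scene");w=cloud(p);s=arm.read_state();M=Ro.from_quat(s["ee_rot"]).as_matrix();t=(w-s["position"])@M
m=(abs(t[...,0])<65)&(abs(t[...,1])<15)&(t[...,2]>-70)&(t[...,2]<120)
for a in(-70,-66,-62,-58,-54,-22,-18,-14,-10,-6,54,58,62,66,70,86,90,94,98,102):
    q=t[m&(t[...,2]>=a)&(t[...,2]<a+4)]
    if len(q): print(a,len(q),"x",np.percentile(q[:,0],[1,99]).round(1),"inner",(abs(q[:,0])<20).sum())
```

```text
pos [535.1  98.8 203.4] yaw -155.18 tilt [-0.001 -0.001 -1.   ] w 11.1 F [ 0.6 -0.2  0.4] j [ 0.48  0.25 -0.2   0.   -1.12 -1.62] t 20.5
units of full scale: [-0.08  4.13 -0.01]
-70 14 x [-16.8   4.6] inner 14
-66 8 x [-14.9  -4.3] inner 8
-62 95 x [-54.7  38.4] inner 47
-58 86 x [-54.5  44.2] inner 42
-54 24 x [-53.8  -5. ] inner 18
-22 12 x [-56.3 -12.1] inner 2
-18 11 x [-54.5 -16.9] inner 1
-14 12 x [-54.6 -24.3] inner 0
-10 10 x [-53.8 -27.1] inner 0
-6 13 x [-54.5 -28. ] inner 0
54 9 x [-53.9  29.4] inner 0
58 15 x [-54.3  29.9] inner 0
62 26 x [-55.2  48.4] inner 6
66 29 x [-52.2  45. ] inner 14
70 14 x [-53.7  41.6] inner 2
86 13 x [-57.2  15.6] inner 3
90 12 x [-52.8  10.3] inner 2
94 10 x [-53.2   8. ] inner 3
```

>>> apply_moves(delta_rot=[[0,0,0],[0,0,0],[0,0,0],[0,0,0],[0,0,0],[0,0,0],[0,0,0]], xyz=[[-0.02,0.5,0],[-0.02,0.5,0],[-0.02,0.5,0],[-0.02,0.5,0],[0,0.5,0],[0,0.3,0],[0,0,0]], hand=[1,1,1,1,1,1,1])

```text
clock: 21.15
position: [506.7, 166.0, 203.8]
ee_rot: [-0.217, 0.976, 0.0, 0.0]
contact_force: [0.2, -0.3, -1.6]
gripper_width: 11.3
grasp_force: 58.6
```

Run:
```python
from h import *
hx,hy=453.5,279.5
go(hx+.4226*95,hy-.906*95,203.5)
p,t,w=wcloud();z=w[...,2]
m=(z>195)&(z<204)&(np.hypot(w[...,0]-502,w[...,1]-175)<20);print("post",m.sum(),np.median(w[m],0).round(1) if m.sum() else '')
```

```text
pos [506.7 166.  203.8] yaw -154.98 tilt [ 0.  0. -1.] w 11.3 F [ 0.2 -0.3 -1.6] j [ 0.62  0.23 -0.22 -0.   -1.12 -1.75] t 21.1
units of full scale: [0.01 1.22 0.01]
post 370 [499.1 177.7 199.6]
```

>>> apply_moves(delta_rot=[[0,0,0],[0,0,0],[0,0,0],[0,0,0],[0,0,0],[0,0,0],[0,0,0],[0,0,0],[0,0,0],[0,0,0]], xyz=[[0,0.5,0],[0,0.5,0],[0,0.3,0],[0,0,0],[0,0,0.4],[0,0,0.5],[0,0,0.5],[0,0,0.35],[0,0,0.15],[0,0,0]], hand=[1,1,1,1,1,1,1,1,1,1])

```text
clock: 22.03
position: [504.5, 199.3, 168.8]
ee_rot: [-0.219, 0.976, 0.003, 0.015]
contact_force: [-1.8, 4.1, 38.0]
gripper_width: 11.3
grasp_force: 85.8
```

Run:
```python
from h import *
hx,hy=453.5,279.5
go(hx+.4226*95,hy-.906*95,152.5)
```

```text
pos [504.5 199.3 168.8] yaw -154.75 tilt [ 0.029  0.012 -1.   ] w 11.3 F [-1.8  4.1 38. ] j [ 0.68  0.26 -0.28  0.01 -1.   -1.82] t 22.0
units of full scale: [ 0.51 -0.03  0.64]
```

>>> apply_moves(delta_rot=[[0,0,0],[0,0,0],[0,0,0],[0,0,0]], xyz=[[0,0,-0.7],[0,0,-0.5],[0,0,0],[0,0,0]], hand=[1,1,1,1])

```text
clock: 22.37
position: [493.7, 193.4, 185.7]
ee_rot: [-0.215, 0.977, 0.0, 0.0]
contact_force: [-0.9, -0.7, -1.9]
gripper_width: 11.3
grasp_force: 58.8
```

Run:
```python
from h import *
hx,hy=453.5,279.5
go(hx+.4226*95,hy-.906*95,203)
s=arm.read_state();M=Ro.from_quat(s["ee_rot"]).as_matrix()
q=eyes.get_image("scene");t=0
for n,w in(("scene",cloud(q)),("wrist",wcloud()[2]),("top",cloud(eyes.get_image("top")))):
    z=w[...,2];m=(z>172)&(z<202)&(np.hypot(w[...,0]-500,w[...,1]-170)<28);k=w[m]
    m2=m&(z>197.5)
    print(n,"post",m.sum(),m2.sum(),np.median(w[m2],0).round(1) if m2.sum() else '')
    t=(w-s["position"])@M
    m=(abs(t[...,0])<70)&(abs(t[...,1])<14)&(t[...,2]>-70)&(t[...,2]<110)
    for a,b in((-62,-54),(0,40),(80,92)):
        k=t[m&(t[...,2]>=a)&(t[...,2]<b)]
        if len(k)>3: print("  tz",a,b,len(k),"x",np.percentile(k[:,0],[1,10,50,90,99]).round(1),"y",np.median(k[:,1]).round(1))
    m=(z>158)&(z<168)&(abs(w[...,0]-490)<60)&(w[...,1]>170)&(w[...,1]<290);k=(w[m][:,:2]-[hx,hy])
    if len(k)>5:
        a=k@[.4226,-.906];b=k@[-.906,-.4226]
        for s0 in range(0,130,15):
            j=(a>=s0)&(a<s0+15)&(abs(b)<25)
            if j.sum()>2: print("   bar s",s0,j.sum(),"lat(tool x)",np.percentile(b[j],[5,50,95]).round(1))
save("scene5.png",cv2.resize(q["frame"][180:330,390:550],None,fx=4.5,fy=4,interpolation=3))
```

```text
pos [493.7 193.4 185.7] yaw -155.18 tilt [ 0.     0.001 -1.   ] w 11.3 F [-0.9 -0.7 -1.9] j [ 0.68  0.24 -0.26 -0.   -1.07 -1.82] t 22.4
units of full scale: [ 0.    0.   -0.69]
scene post 80 21 [511.7 183.6 199.4]
  tz -62 -54 160 x [-54.1 -50.3 -17.9  10.1  33.9] y 2.0
  tz 0 40 194 x [-56.7 -54.5 -41.7  27.9  39.4] y -1.1
  tz 80 92 61 x [-56.4 -54.4 -29.9  30.   44.6] y -3.2
   bar s 0 27 lat(tool x) [-8.7 -6.  -1.7]
   bar s 15 30 lat(tool x) [-9.5 -6.2 -1. ]
   bar s 30 29 lat(tool x) [-12.   -8.5  -1.8]
   bar s 45 27 lat(tool x) [-13.3 -10.3  -2.8]
   bar s 60 27 lat(tool x) [-13.3 -11.1  -6.6]
   bar s 75 3 lat(tool x) [-14.3 -13.5 -12.2]
   bar s 90 23 lat(tool x) [-17.9 -12.4  21.1]
   bar s 105 24 lat(tool x) [-19.2 -16.6 -11.6]
wrist post 427 38 [510.2 175.3 199. ]
  tz -62 -54 7834 x [-26.6 -14.3  15.1  44.1  49.1] y 0.3
  tz 0 40 553 x [-10.6  -7.3  48.9  49.3  49.5] y 0.3
  tz 80 92 33 x [48.8 48.8 49.  49.  49.1] y 1.0
   bar s 0 389 lat(tool x) [-4.1  2.5  7.3]
   bar s 15 424 lat(tool x) [-5.3 -0.1  3.1]
   bar s 30 434 lat(tool x) [-6.7 -1.4  1.7]
   bar s 45 471 lat(tool x) [-8.  -2.7  0.5]
   bar s 60 464 lat(tool x) [-9.  -4.1 -1.1]
   bar s 75 299 lat(tool x) [-10.4  -5.1  -1.9]
   bar s 105 216 lat(tool x) [-8.6 -4.3 -2.8]
top post 37 4 [483.2 181.9 201. ]
  tz -62 -54 183 x [ 8.9 13.  29.5 46.9 50.2] y -0.4
  tz 0 40 105 x [-48.8  -4.2  40.2  50.5  50.8] y -5.9
  tz 80 92 52 x [-14.1  -7.7  22.7  50.5  51. ] y -5.7
   bar s 0 37 lat(tool x) [-3.4  2.9  8.7]
   bar s 15 44 lat(tool x) [-5.   0.2  4.1]
   bar s 30 41 lat(tool x) [-7.  -0.6  2.8]
   bar s 45 36 lat(tool x) [-6.2 -2.   1.2]
   bar s 60 7 lat(tool x) [-3.1 -1.4  0.7]
   bar s 90 13 lat(tool x) [-6.9 -3.7 -2.2]
   bar s 105 11 lat(tool x) [-9.2 -3.9 -2.2]
   bar s 120 4 lat(tool x) [-9.1 -6.9 -5.3]
```

View pics/scene5.png

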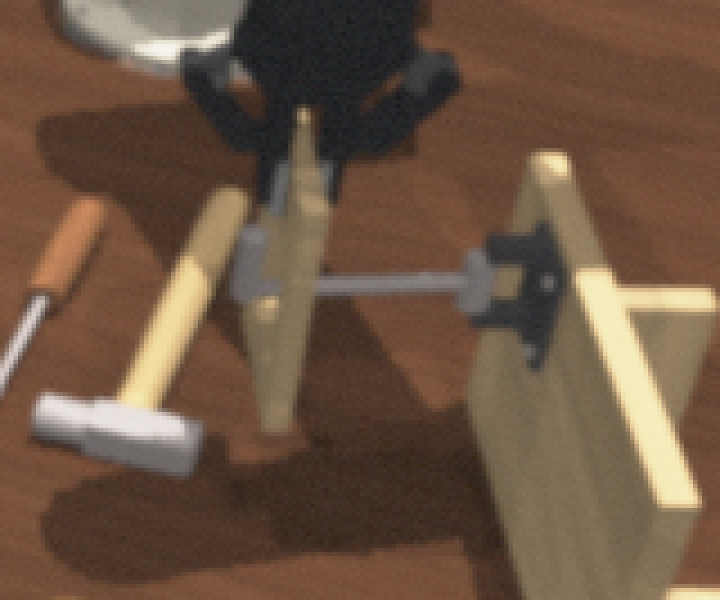

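Scene crop: the frame is threaded on the hook at (290,290), but too near the post. The closed fingers touched the post top while lowering, and the hook folded back about 4°. I'll slide inward to about 55 mm from the hinge, then press the bar back to its stop with the window's side.

>>> apply_moves(delta_rot=[[0,0,0],[0,0,0],[0,0,0],[0,0,0],[0,0,0],[0,0,0],[0,0,0],[0,0,0],[0,0,0],[0,0,0]], xyz=[[0,0,-0.4],[0,0,-0.2],[0,0.4,0],[0,0.5,0],[0,0.5,0],[0,0.2,0],[0,0,0.4],[0,0,0.4],[0,0,0],[0,0,0]], hand=[1,1,1,1,1,1,1,1,1,1])

```text
clock: 23.35
position: [476.3, 229.2, 179.7]
ee_rot: [-0.215, 0.977, -0.001, -0.001]
contact_force: [-0.4, 0.7, -1.1]
gripper_width: 11.2
grasp_force: 58.7
```

```bash
cat >> h.py <<'E'
def bar(hx=453.5,hy=279.5):
    for n,w in(("wrist",wcloud()[2]),("top",cloud(eyes.get_image("top")))):
        z=w[...,2];m=(z>160)&(z<168)&(abs(w[...,0]-490)<70)&(w[...,1]>150)&(w[...,1]<290);k=(w[m][:,:2]-[hx,hy])
        a=k@[.4226,-.906];b=k@[-.906,-.4226]
        print(n,[(s0+5,int(j.sum()),np.median(b[j]).round(1)) for s0 in range(15,110,10) for j in[(a>=s0)&(a<s0+10)&(abs(b)<22)] if j.sum()>2])
        m=(z>197.5)&(z<203)&(np.hypot(w[...,0]-502,w[...,1]-175)<25)
        if m.sum(): q=np.median(w[m],0)[:2]-[hx,hy];print("  post",m.sum(),"s",(q@[.4226,-.906]).round(1),"lat",(q@[-.906,-.4226]).round(1))
E
python3 - <<'E'
from h import *
hx,hy=453.5,279.5
go(hx+.4226*55,hy-.906*55,152.5);bar()
E
```

```text
pos [476.3 229.2 179.7] yaw -155.15 tilt [-0.002 -0.002 -1.   ] w 11.2 F [-0.4  0.7 -1.1] j [ 0.76  0.25 -0.27 -0.   -1.06 -1.89] t 23.4
units of full scale: [-0.03  0.01  1.09]
wrist [(20, 319, np.float64(-0.1)), (30, 312, np.float64(-1.1)), (40, 310, np.float64(-1.8)), (70, 332, np.float64(-4.5)), (80, 318, np.float64(-5.4)), (90, 308, np.float64(-6.2)), (100, 286, np.float64(-7.0)), (110, 161, np.float64(-4.8))]
  post 542 s 112.2 lat -8.8
top [(20, 19, np.float64(0.1)), (60, 24, np.float64(-2.3)), (70, 26, np.float64(-3.9)), (80, 22, np.float64(-5.7)), (90, 25, np.float64(-5.6)), (100, 24, np.float64(-6.4)), (110, 7, np.float64(-3.5))]
  post 31 s 113.9 lat -7.6
```

>>> apply_moves(delta_rot=[[0,0,0],[0,0,0],[0,0,0],[0,0,0],[0,0,0],[0,0,0],[0,0,0]], xyz=[[0.3,0,0],[0.3,0,0],[0.2,0,0],[0.1,0,0],[0.1,0,0],[0.04,0,0],[0,0,0]], hand=[1,1,1,1,1,1,1])

```text
clock: 24.03
position: [453.7, 219.2, 181.7]
ee_rot: [-0.215, 0.977, 0.0, 0.001]
contact_force: [1.9, 0.5, -0.1]
gripper_width: 11.2
grasp_force: 58.9
```

Run:
```python
from h import *
hx,hy=453.5,279.5
go(hx+.4226*55,hy-.906*55,180);bar()
```

```text
pos [453.7 219.2 181.7] yaw -155.12 tilt [ 0.001  0.001 -1.   ] w 11.2 F [ 1.9  0.5 -0.1] j [ 0.77  0.2  -0.32  0.   -1.04 -1.91] t 24.0
units of full scale: [-1.01 -0.01  0.07]
wrist [(20, 276, np.float64(1.6)), (30, 54, np.float64(3.4)), (80, 86, np.float64(0.8)), (90, 277, np.float64(-0.2)), (100, 261, np.float64(-0.4)), (110, 161, np.float64(2.2))]
  post 201 s 114.2 lat 1.7
top [(80, 9, np.float64(-0.8)), (90, 24, np.float64(-0.4)), (100, 25, np.float64(0.1)), (110, 4, np.float64(2.9))]
  post 34 s 114.0 lat -1.1
```

>>> apply_moves(delta_rot=[[0,0,0],[0,0,0],[0,0,0]], xyz=[[0.06,0,0],[0.06,0,0],[0,0,0]], hand=[1,1,1])

```text
clock: 24.38
position: [452.1, 218.6, 181.4]
ee_rot: [-0.215, 0.977, 0.001, 0.002]
contact_force: [5.1, 0.9, -3.6]
gripper_width: 11.2
grasp_force: 58.5
```

Run:
```python
from h import *
go(476.7,229.7,180);bar()
```

```text
pos [452.1 218.6 181.4] yaw -155.12 tilt [ 0.004  0.002 -1.   ] w 11.2 F [ 5.1  0.9 -3.6] j [ 0.77  0.2  -0.33  0.   -1.04 -1.91] t 24.4
units of full scale: [-1.08 -0.01  0.06]
wrist [(20, 271, np.float64(2.0)), (30, 36, np.float64(3.7)), (80, 95, np.float64(2.9)), (90, 269, np.float64(2.2)), (100, 257, np.float64(1.9)), (110, 169, np.float64(4.5))]
  post 236 s 114.1 lat 4.0
top [(80, 11, np.float64(2.9)), (90, 24, np.float64(2.2)), (100, 23, np.float64(2.8)), (110, 5, np.float64(5.7))]
  post 35 s 114.7 lat 1.4
```

>>> apply_moves(delta_rot=[[0,0,0],[0,0,0]], xyz=[[0.06,0,0],[0,0,0]], hand=[1,1])

```text
clock: 24.65
position: [451.7, 218.7, 181.5]
ee_rot: [-0.215, 0.977, 0.001, 0.003]
contact_force: [8.7, 1.9, -5.0]
gripper_width: 11.0
grasp_force: 58.5
```

Run:
```python
from h import *
go(476.7,229.7,180);bar()
```

```text
pos [451.7 218.7 181.5] yaw -155.12 tilt [ 0.006  0.004 -1.   ] w 11.0 F [ 8.7  1.9 -5. ] j [ 0.78  0.19 -0.33  0.   -1.04 -1.91] t 24.6
units of full scale: [-1.09 -0.02  0.07]
wrist [(20, 267, np.float64(2.1)), (30, 26, np.float64(4.0)), (80, 96, np.float64(2.8)), (90, 284, np.float64(2.0)), (100, 267, np.float64(1.9)), (110, 175, np.float64(4.5))]
  post 225 s 114.1 lat 4.1
top [(60, 3, np.float64(-20.4)), (80, 11, np.float64(2.1)), (90, 24, np.float64(1.9)), (100, 22, np.float64(2.1)), (110, 5, np.float64(5.4))]
  post 35 s 114.7 lat 1.3
```

At the stop (the bar no longer moves and the force climbs). I'll re-centre the window on the bar and lower.

>>> apply_moves(delta_rot=[[0,0,0],[0,0,0],[0,0,0],[0,0,0],[0,0,0],[0,0,0]], xyz=[[-0.2,0,0],[-0.3,0,0],[-0.35,0,0],[-0.22,0,0],[0,0,0],[0,0,0]], hand=[1,1,1,1,1,1])

```text
clock: 25.25
position: [473.5, 228.3, 180.6]
ee_rot: [-0.215, 0.977, -0.0, -0.001]
contact_force: [0.9, 0.4, -1.6]
gripper_width: 11.2
grasp_force: 59.0
```

Run:
```python
from h import *
go(474.8,229.2,153);bar()
```

```text
pos [473.5 228.3 180.6] yaw -155.16 tilt [-0.001 -0.001 -1.   ] w 11.2 F [ 0.9  0.4 -1.6] j [ 0.76  0.24 -0.27 -0.   -1.06 -1.9 ] t 25.2
units of full scale: [-0.06  0.01  1.1 ]
wrist [(20, 311, np.float64(1.6)), (30, 311, np.float64(1.5)), (40, 286, np.float64(1.4)), (60, 17, np.float64(1.5)), (70, 318, np.float64(1.7)), (80, 301, np.float64(1.5)), (90, 306, np.float64(1.5)), (100, 299, np.float64(1.6)), (110, 169, np.float64(4.2))]
  post 549 s 112.5 lat 0.7
top [(20, 15, np.float64(3.1)), (60, 22, np.float64(2.9)), (70, 24, np.float64(1.9)), (80, 25, np.float64(1.6)), (90, 27, np.float64(2.1)), (100, 23, np.float64(3.0)), (110, 3, np.float64(7.1))]
  post 35 s 114.5 lat 1.3
```

>>> apply_moves(delta_rot=[[0,0,0],[0,0,0],[0,0,0],[0,0,0],[0,0,0]], xyz=[[-0.02,0,0.3],[0,0,0.35],[0,0,0.25],[0,0,0.1],[0,0,0]], hand=[1,1,1,1,1])

```text
clock: 25.77
position: [473.3, 228.1, 154.8]
ee_rot: [-0.215, 0.977, -0.001, -0.001]
contact_force: [0.7, -0.2, -1.4]
gripper_width: 11.5
grasp_force: 59.0
```

Run:
```python
from h import *
go(474.3,228.7,153);bar()
```

```text
pos [473.3 228.1 154.8] yaw -155.14 tilt [-0.002 -0.002 -1.   ] w 11.5 F [ 0.7 -0.2 -1.4] j [ 0.76  0.26 -0.31 -0.   -1.   -1.89] t 25.8
units of full scale: [-0.05  0.01  0.07]
wrist [(20, 386, np.float64(2.0)), (30, 378, np.float64(2.1)), (40, 160, np.float64(3.6)), (50, 3, np.float64(5.0)), (60, 6, np.float64(4.7)), (70, 182, np.float64(3.6)), (80, 382, np.float64(2.0)), (90, 375, np.float64(1.9)), (100, 368, np.float64(1.9)), (110, 236, np.float64(4.5))]
  post 690 s 112.5 lat 1.0
top [(20, 8, np.float64(4.7)), (60, 3, np.float64(18.5)), (70, 13, np.float64(4.6)), (80, 24, np.float64(1.8)), (90, 24, np.float64(1.9)), (100, 21, np.float64(2.5)), (110, 6, np.float64(5.1))]
  post 35 s 114.6 lat 1.4
```

>>> apply_moves(delta_rot=[[0,0,0],[0,0,0],[0,0,0]], xyz=[[0,0,0.06],[0,0,0.06],[0,0,0]], hand=[1,1,1])

```text
clock: 26.12
position: [474.3, 228.8, 153.4]
ee_rot: [-0.215, 0.977, 0.0, 0.0]
contact_force: [0.6, 0.2, -0.7]
gripper_width: 11.2
grasp_force: 59.3
```

>>> apply_moves(delta_rot=[[0,0,0],[0,0,0],[0,0,0]], xyz=[[0,0,0.06],[0,0,0.06],[0,0,0]], hand=[1,1,1])

```text
clock: 26.37
position: [475.8, 229.6, 153.1]
ee_rot: [-0.216, 0.976, 0.001, 0.003]
contact_force: [-1.8, -0.2, 9.4]
gripper_width: 11.1
grasp_force: 60.9
```

>>> apply_moves(delta_rot=[[0,0,0],[0,0,0],[0,0,0],[0,0,0],[0,0,0],[0,0,0]], xyz=[[0,0,-0.08],[0,0,0],[0,0,0],[0,0,0],[0,0,0],[0,0,0]], hand=[1,0.6,0.3,0.2,0.2,0.2])

```text
clock: 26.87
position: [473.9, 228.5, 151.8]
ee_rot: [-0.215, 0.977, -0.0, -0.0]
contact_force: [-0.2, 0.3, 0.4]
gripper_width: 34.4
grasp_force: 0.0
```

>>> apply_moves(delta_rot=[[0,0,0],[0,0,0],[0,0,0],[0,0,0],[0,0,0],[0,0,0],[0,0,0]], xyz=[[0,0,-0.2],[0,0,-0.4],[0,0,-0.6],[0,0,-1],[0,0,-1],[0,0,-1],[0,0,0]], hand=[0.2,0.2,0.2,0.2,0.2,0.2,0.2])

```text
clock: 27.45
position: [476.9, 230.1, 264.1]
ee_rot: [-0.216, 0.976, 0.002, 0.006]
contact_force: [-0.6, 0.3, 1.7]
gripper_width: 34.4
grasp_force: 0.0
```

Run:
```python
from h import *
go(474.8,229.2,300);bar()
s=eyes.get_image("scene")
hx,hy=453.5,279.5
for n,w in(("wrist",wcloud()[2]),("scene",cloud(s)),("top",cloud(eyes.get_image("top")))):
    z=w[...,2];k=w[...,:2]-[hx,hy];a=k@[.4226,-.906];b=k@[-.906,-.4226]
    m=(z>205)&(z<222)&(a>25)&(a<95)&(abs(b)<70)
    print(n,"top edge",m.sum(),"z",np.median(z[m]).round(1),"s",np.percentile(a[m],[2,50,98]).round(1),"lat",np.percentile(b[m],[2,98]).round(1))
    m=(z>60)&(z<75)&(a>15)&(a<95)&(abs(b)<70)
    if m.sum():print("  low",m.sum(),"z",np.percentile(z[m],[1]).round(1),"s",np.percentile(a[m],[2,50,98]).round(1),"lat",np.percentile(b[m],[2,98]).round(1))
```

```text
pos [476.9 230.1 264.1] yaw -155.08 tilt [ 0.011  0.006 -1.   ] w 34.4 F [-0.6  0.3  1.7] j [ 0.76  0.18 -0.14  0.   -1.24 -1.89] t 27.4
units of full scale: [ 0.07  0.01 -1.44]
wrist [(20, 163, np.float64(0.8)), (30, 166, np.float64(0.3)), (40, 165, np.float64(0.2)), (50, 36, np.float64(-0.2)), (60, 68, np.float64(-1.0)), (70, 181, np.float64(-0.9)), (80, 179, np.float64(-1.4)), (90, 180, np.float64(-1.6)), (100, 166, np.float64(-1.9)), (110, 77, np.float64(0.4))]
  post 300 s 112.6 lat -2.8
top [(20, 30, np.float64(1.3)), (30, 17, np.float64(0.8)), (60, 30, np.float64(0.7)), (70, 29, np.float64(0.4)), (80, 26, np.float64(-0.8)), (90, 23, np.float64(-0.4)), (100, 24, np.float64(-0.5)), (110, 5, np.float64(3.6))]
  post 37 s 114.5 lat -2.7
wrist top edge 3139 z 212.2 s [48.2 54.2 60. ] lat [-43.4  51.9]
  low 13 z [68.8] s [48.5 54.  59.5] lat [43.6 43.8]
scene top edge 199 z 211.9 s [47.3 54.3 59.7] lat [-49.6  48.5]
  low 77 z [61.] s [47.6 58.4 59.8] lat [-60.2  33.2]
top top edge 273 z 210.2 s [49.5 56.7 61.8] lat [-11.5  53.8]
  low 82 z [60.2] s [53.9 60.8 61.5] lat [-51.3  44.6]
```

The frame hangs at z≈212, but the hook drifted about 2° off its stop during release. I'll cage the post again and press it home.

>>> apply_moves(delta_rot=[[0,0,-1],[0,0,-1],[0,0,-1],[0,0,-1],[0,0,-1],[0,0,-1],[0,0,-1],[0,0,-1],[0,0,-1],[0,0,-1],[0,0,-1],[0,0,-1],[0,0,-1],[0,0,-1],[0,0,-1],[0,0,0],[0,0,0],[0,0,0],[0,0,0],[0,0,0]], xyz=[[0,0,0],[0,0,0],[0,0,0],[0,0,0],[0,0,0],[0,0,0],[0,0,0],[0,0,0],[0,0,0],[0,0,0],[0,0,0],[0,0,0],[0,0,0],[0,0,0],[0,0,0],[0.8,-0.03,0],[0.8,-0.03,0],[0.8,-0.03,0],[0,0,0],[0,0,0]], hand=[0.3,0.3,0.3,0.3,0.3,0.3,0.3,0.3,0.3,0.3,0.3,0.3,0.3,0.3,0.3,0.3,0.3,0.3,0.3,0.3])

```text
clock: 29.37
position: [501.1, 174.3, 256.0]
ee_rot: [0.842, -0.539, -0.001, 0.001]
contact_force: [0.4, 0.2, -0.0]
gripper_width: 29.9
grasp_force: 0.0
```

Run:
```python
from h import *
go(504.3,176.9,152);bar()
```

```text
pos [501.1 174.3 256. ] yaw -65.24 tilt [-0.002 -0.001 -1.   ] w 29.9 F [ 0.4  0.2 -0. ] j [ 0.64  0.19 -0.14 -0.   -1.24 -0.21] t 29.4
units of full scale: [-0.04 -0.17  4.16]
wrist [(60, 256, np.float64(-0.4)), (70, 150, np.float64(-1.9)), (80, 155, np.float64(-2.5)), (90, 153, np.float64(-2.4))]
  post 342 s 114.1 lat -3.4
top [(20, 27, np.float64(1.3)), (30, 13, np.float64(0.3)), (80, 5, np.float64(1.4)), (90, 21, np.float64(0.0)), (100, 21, np.float64(0.4)), (110, 6, np.float64(1.9))]
  post 39 s 114.3 lat -2.9
```

>>> apply_moves(delta_rot=[[0,0,0],[0,0,0],[0,0,0],[0,0,0],[0,0,0],[0,0,0],[0,0,0],[0,0,0],[0,0,0],[0,0,0],[0,0,0]], xyz=[[0.05,-0.16,0],[0,0,0],[0,0,0.8],[0,0,0.9],[0,0,0.9],[0,0,0.9],[0,0,0.6],[0,0,0],[0,0,0],[0,0,0],[0,0,0]], hand=[0.3,0.3,0.3,0.3,0.3,0.3,0.3,0.3,0.58,0.58,0.58])

```text
clock: 30.38
position: [506.3, 176.4, 156.1]
ee_rot: [0.843, -0.538, 0.001, -0.001]
contact_force: [0.7, 0.5, 0.2]
gripper_width: 17.8
grasp_force: 0.0
```

Run:
```python
from h import *
go(501.6,175.3,150);bar()
```

```text
pos [506.3 176.4 156.1] yaw -65.11 tilt [ 0.003  0.001 -1.   ] w 17.8 F [0.7 0.5 0.2] j [ 0.64  0.28 -0.29  0.   -1.   -0.2 ] t 30.4
units of full scale: [-0.04  0.19  0.24]
wrist [(60, 391, np.float64(-3.3)), (70, 264, np.float64(-2.3)), (80, 209, np.float64(-2.3)), (110, 14, np.float64(-10.0))]
  post 1329 s 116.1 lat -2.3
top [(20, 28, np.float64(1.3)), (30, 18, np.float64(0.9)), (60, 20, np.float64(3.4)), (70, 4, np.float64(2.5))]
  post 15 s 125.6 lat -9.6
```

Earlier the stop was reached at TCP ≈ (500.3,175.4), so I push +y by about 7 mm in small rows.

>>> apply_moves(delta_rot=[[0,0,0],[0,0,0],[0,0,0],[0,0,0],[0,0,0]], xyz=[[0,0.08,0],[0,0.08,0],[0,0.08,0],[0,0.06,0],[0,0,0]], hand=[0.58,0.58,0.58,0.58,0.58])

```text
clock: 30.9
position: [500.9, 173.6, 155.4]
ee_rot: [0.843, -0.538, 0.002, -0.003]
contact_force: [5.8, 0.0, -2.4]
gripper_width: 18.2
grasp_force: 3.1
```

Run:
```python
from h import *
go(500.1,175.4,150);bar()
```

```text
pos [500.9 173.6 155.4] yaw -65.11 tilt [ 0.006  0.003 -1.   ] w 18.2 F [ 5.8  0.  -2.4] j [ 0.64  0.27 -0.31  0.   -0.99 -0.21] t 30.9
units of full scale: [-0.08  0.    0.22]
wrist [(60, 384, np.float64(1.4)), (70, 270, np.float64(0.1)), (80, 206, np.float64(0.2)), (110, 10, np.float64(6.9))]
  post 1393 s 116.0 lat 0.7
top [(20, 26, np.float64(1.8)), (30, 16, np.float64(1.3)), (60, 10, np.float64(14.9))]
  post 8 s 125.1 lat 17.5
```

>>> apply_moves(delta_rot=[[0,0,0],[0,0,0],[0,0,0],[0,0,0],[0,0,0],[0,0,0],[0,0,0],[0,0,0],[0,0,0],[0,0,0],[0,0,0],[0,0,0],[0,0,0],[0,0,0]], xyz=[[0,0.06,0],[0,0,0],[0,-0.06,0],[0,-0.06,0],[0,0,0],[0,0,0],[0,0,-0.4],[0,0,-0.7],[0,0,-1],[0,0,-1],[0,0,-1],[0,0,-1],[0,0,0],[0,0,0]], hand=[0.58,0.58,0.5,0.4,0.3,0.3,0.3,0.3,0.3,0.3,0.3,0.3,0.3,0.3])

```text
clock: 32.17
position: [500.3, 173.4, 284.4]
ee_rot: [0.843, -0.538, 0.001, -0.002]
contact_force: [-0.4, 0.3, -1.0]
gripper_width: 29.6
grasp_force: 0.0
```

Run:
```python
from h import *
go(500,175,300);bar()
hx,hy=453.5,279.5
for n in("scene","top"):
    w=cloud(eyes.get_image(n))
    z=w[...,2];k=w[...,:2]-[hx,hy];a=k@[.4226,-.906];b=k@[-.906,-.4226]
    m=(z>205)&(z<222)&(a>25)&(a<90)&(abs(b)<70)
    print(n,"top edge",m.sum(),"z",np.median(z[m]).round(1),"s",np.percentile(a[m],[2,50,98]).round(1),"lat",np.percentile(b[m],[2,98]).round(1))
    m=(z>155)&(z<172)&(abs(w[...,0]-595)<25)&(abs(w[...,1]+113)<70);print(" board",m.sum(),np.median(w[m],0).round(1))
```

```text
pos [500.3 173.4 284.4] yaw -65.13 tilt [ 0.003  0.002 -1.   ] w 29.6 F [-0.4  0.3 -1. ] j [ 0.64  0.17 -0.1  -0.   -1.3  -0.21] t 32.2
units of full scale: [-0.06 -0.02 -0.63]
wrist [(20, 34, np.float64(-0.3)), (60, 177, np.float64(-0.1)), (70, 120, np.float64(-0.0)), (80, 125, np.float64(0.0)), (90, 135, np.float64(0.0)), (110, 3, np.float64(6.5))]
  post 274 s 113.9 lat -0.4
top [(20, 4, np.float64(0.6)), (60, 5, np.float64(17.9)), (70, 10, np.float64(3.7)), (80, 23, np.float64(1.3)), (90, 29, np.float64(2.8)), (100, 23, np.float64(2.3)), (110, 6, np.float64(6.1))]
  post 41 s 115.1 lat 1.4
scene top edge 197 z 212.0 s [46.6 54.3 60.6] lat [-48.1  50.6]
 board 236 [ 600.4 -106.9  161.4]
top top edge 126 z 208.9 s [48.2 54.6 60.6] lat [26.7 56.3]
 board 339 [ 595.2 -113.3  161.8]
```

```bash
python3 -c "
from bench import arm
print(arm.job_done())"
```

```text
the job is handed in; nothing more can be done
None
```

The job is handed in: the hook stands square at its stop, the plywood frame hangs by its window between the post and the panel, the other board still stands where it was, and the arm is clear; the hook twice slipped 2 to 5° back while I hung the frame, so I pressed it home again, the last time with the frame already on it.

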